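Pack the pipetting robot's deck kit into its transport case

ROBOT

A 7-joint arm with a two-finger parallel gripper is mounted at the origin on a cart in front of the work surface, level with it; the furniture and walls round the work are solid. World frame = base frame: x ahead of the robot, y to its left, z up, the work surface at z = 0. Lengths are in m, angles in rad, forces in N, time in s.
With the tool pointing down it reaches from about 0.4 to 0.85 m from the base axis. Payload 10.4 kg.
Tool frame: the origin (TCP) lies on the centre line of the jaws, within the pads' length; the fingertips stand 22 mm ahead of it and the grasp point (between the pads) lies 3 mm ahead of it; z points along the fingers, y is the line along which they close (so a half turn about z gives the same grasp; the last joint's range is limited). The gripper opens to 87 mm and grips with 3 to 60 N. Pads are 19 mm wide; open, the fingers measure 117 mm over their backs; the gripper's body (75 mm by 190 mm) begins 51 mm behind the grasp point.
Start: joints at [1.209, 0.332, -0.065, 1.46, 0.022, 1.35, -0.088], TCP at [0.208, -0.589, 0.245] pointing down, gripper open.
Joint ranges: [-2.6, 2.6], [-0.5, 2.12], [-1.47, 1.34], [0.16, 2.42], [-1.27, 4.41], [0.06, 2.06], [-2.6, 2.6]. Speed limits (rad/s): [2.22, 2.22, 2.79, 2.79, 3.14, 3.14, 3.14].

INTERFACE

Orientations are given as a unit quaternion [x, y, z, w].
In Python, from bench import r gives the robot as it stands.
- The arm moves only by the shell command python3 jog.py 'ROWS' [FORCE]. ROWS is a JSON list of rows, 1 to 12 of them, each written [[dx, dy, dz], turn, opening]: dx, dy, dz in shares of 0.8 m (1.0 is 0.8 m), then a turn about the tool's z in fractions of the full range, 1 being 180 degrees, then the finger opening in m; each row is the pose to reach, as a shift and turn from the pose commanded when the command began, along the tool's axes at that moment; what a row does not reach only later rows make up. A row lasts 1/10 s, in which the tool goes at most 0.05 m and 0.15 rad, less where a joint would pass 70% of its speed; a pose out of reach is approached as far as the arm can. The fingers move at their own pace and stop on an object; FORCE is the grip in N (left out, the last holds). Time passes only in rows, so rows that do not move let the fingers close. It prints the time, the measured TCP pose, the force, the opening and the grip force at its end. Shift and turn numbers lie between -1 and 1, and a call with a number outside is refused. Input that does not fit is refused with a message, and nothing moves.
- r.read_state(): the state, without advancing time (a new reading comes with each control period).
- r.camera(name): name is "scene" or "top"; returns a dict with "img" (480x640x3 uint8, red, green, blue), "fx", "fy", "cx", "cy" (pixels), "pose" (4x4, takes a point from camera to world coordinates). Camera axes: x right, y down, z forward; pixel columns grow to the right and rows downward; lengths in m; the calibration is good to about 2 mm. A picture is of the moment at which its call begins. There is no depth.
- r.close_job(): hands the job in; it is judged then, once.
The state is a dict: "time": time; "joint_positions": joint angles; "joint_vel": joint speeds; "joint_torque": joint torques, N m; "ee_pos": TCP position; "eef_rot": TCP orientation; "ft_force": force on the tool from outside, world axes, zero at the start; "torque": the same for the moment, N m; "width": finger opening in m; "grip_force": force on a finger pad.
Only numpy, scipy, OpenCV 4.12 (cv2) and the standard library are available. Lean on these libraries where they do the work, as an engineer would, in place of code of your own. Each camera call takes 0.05 s, during which the arm holds its last target. There are 200 camera calls.

TASK

Pack the pipetting robot's deck kit for the courier, heaviest lowest: both aluminium tube blocks flat on the floor of the grey case base first, then every glass trough standing flat on the blocks, then all the Petri dishes lying flat on top, with no dish under a trough. Then set the deep grey cover on the base so that it sits fully seated and level all round, and leave the other things on the bench where they are.

Things in the scene. Friction and masses are not known exactly. Their poses are not given: they have to be found in the camera images.
- case: Open base of the grey two-part plastic transport case, loose, 1.3 kg: outside 126 x 177 x 56 mm (x, y, z), inside 114 x 165 mm and 50 mm deep, walls and floor 6 mm. Two blocks fit side by side along its y, each with its own y along the case's y. Origin: centre of the underside.
- case_floor (a point): Centre of the base's inner floor (6 mm above its underside); axes as the case.
- case_rim (a point): Centre of the base's mouth, level with the top of its walls (56 mm above its underside); axes as the case.
- cover: Deep lift-off cover of the case, grey plastic, loose, 0.25 kg, standing right way up: 138 x 189 mm (x, y) at the skirt, top face 53 mm above its lower edge, symmetrical end for end. Seated, its ledge rests on the rim, the skirt hangs 12 mm down round the outside of the base (3 mm play a side, lowest 6 mm flared), its origin (centre of the lower edge) is 44 mm above the case's.
- cover_seat (a point): Centre of the cover's ledge plane, 12 mm above its origin; meets case_rim when the cover is seated. Seated, the cover leaves room for things up to 86 mm above the base's inner floor.
- cover_handle (a point): Middle of the black handle bar on the cover, 77 mm above the cover's origin: bar 14 mm wide (x), 100 mm long (y), 12 mm high, 18 mm free below it. Graspable from above across its 14 mm.
- block_1: Solid aluminium tube-cooling block, 64 x 74 x 26 mm (x, y, z), flat top with six blind wells of 15 mm, about 0.3 kg: the heaviest of the kit. Graspable across its 64 mm (x). Its origin is the centre of its underside, z up.
- block_2: Solid aluminium tube-cooling block, 64 x 74 x 26 mm (x, y, z), flat top with six blind wells of 15 mm, about 0.3 kg: the heaviest of the kit. Graspable across its 64 mm (x). Its origin is the centre of its underside, z up.
- trough_1: Clear glass reagent trough, a plain rectangular tray 53 x 73 x 28 mm (x, y, z), about 0.09 kg; treat it as solid, things stand on its rim. Graspable across its 53 mm (x). One of two may be absent. Its origin is the centre of its underside, z up.
- trough_2: Clear glass reagent trough, a plain rectangular tray 53 x 73 x 28 mm (x, y, z), about 0.09 kg; treat it as solid, things stand on its rim. Graspable across its 53 mm (x). One of two may be absent. Its origin is the centre of its underside, z up.
- dish_1: Covered Petri dish, round, 64 mm across and 14 mm high, 0.03 kg, the lightest of the kit; flat top, can carry another dish. Graspable across its diameter. One of three may be absent. Its origin is the centre of its underside, z up.
- dish_2: Covered Petri dish, round, 64 mm across and 14 mm high, 0.03 kg, the lightest of the kit; flat top, can carry another dish. Graspable across its diameter. One of three may be absent. Its origin is the centre of its underside, z up.
- dish_3: Covered Petri dish, round, 64 mm across and 14 mm high, 0.03 kg, the lightest of the kit; flat top, can carry another dish. Graspable across its diameter. One of three may be absent. Its origin is the centre of its underside, z up.
- media_bottle: Small square media bottle with a green screw cap, 54 x 54 x 103 mm, standing behind the work; not part of the kit, leave it alone. Origin: centre of its underside.
- notes: Block of yellow notes, 76 x 76 x 12 mm, lying beside the kit; not part of it, leave it alone. Origin: centre of its underside.

How it is judged:
On the way, in this order (a step that is already met when the one before it is completed fails the run):
1. both aluminium blocks lie flat on the floor of the case base (x of block_1 in the frame of case_floor between -0.03 and 0.03 m and y of block_1 in the frame of case_floor between -0.05 and 0.05 m and z of block_1 in the frame of case_floor between -0.004 and 0.004 m and angle between each of block_1, block_2's own z axis and vertical below 0.05 rad and x of block_2 in the frame of case_floor between -0.03 and 0.03 m and y of block_2 in the frame of case_floor between -0.05 and 0.05 m and z of block_2 in the frame of case_floor between -0.004 and 0.004 m), for 0.2 s.
2. every trough and dish lies flat in the base above the blocks, no dish under a trough (all of step 1 and x of trough_1 in the frame of case_floor between -0.034 and 0.034 m and y of trough_1 in the frame of case_floor between -0.056 and 0.056 m and z of trough_1 in the frame of case_floor between 0.022 and 0.085 m and angle between each of trough_1, trough_2, dish_1, dish_2, dish_3's own z axis and vertical below 0.08 rad and x of trough_2 in the frame of case_floor between -0.034 and 0.034 m and y of trough_2 in the frame of case_floor between -0.056 and 0.056 m and z of trough_2 in the frame of case_floor between 0.022 and 0.085 m and x of dish_1 in the frame of case_floor between -0.034 and 0.034 m and y of dish_1 in the frame of case_floor between -0.056 and 0.056 m and z of dish_1 in the frame of case_floor between 0.022 and 0.085 m and x of dish_2 in the frame of case_floor between -0.034 and 0.034 m and y of dish_2 in the frame of case_floor between -0.056 and 0.056 m and z of dish_2 in the frame of case_floor between 0.022 and 0.085 m and x of dish_3 in the frame of case_floor between -0.034 and 0.034 m and y of dish_3 in the frame of case_floor between -0.056 and 0.056 m and z of dish_3 in the frame of case_floor between 0.022 and 0.085 m and (horizontal distance between dish_1 and trough_1 above 0.05 m or z of dish_1 in the frame of trough_1 above 0.02 m) and (horizontal distance between dish_1 and trough_2 above 0.05 m or z of dish_1 in the frame of trough_2 above 0.02 m) and (horizontal distance between dish_2 and trough_1 above 0.05 m or z of dish_2 in the frame of trough_1 above 0.02 m) and (horizontal distance between dish_2 and trough_2 above 0.05 m or z of dish_2 in the frame of trough_2 above 0.02 m) and (horizontal distance between dish_3 and trough_1 above 0.05 m or z of dish_3 in the frame of trough_1 above 0.02 m) and (horizontal distance between dish_3 and trough_2 above 0.05 m or z of dish_3 in the frame of trough_2 above 0.02 m)), for 0.2 s.
At the end, for the whole second after the job is handed in: Blocks flat on the base's floor (within 4 mm), every trough and dish present flat (0.08 rad) inside above the blocks, no dish under a trough; cover's ledge on the rim within 4 mm in height, 6 mm sideways, level within 0.03 rad; all at rest (all of step 2 and x of cover_seat in the frame of case_rim between -0.006 and 0.006 m and y of cover_seat in the frame of case_rim between -0.006 and 0.006 m and z of cover_seat in the frame of case_rim between -0.004 and 0.004 m and angle between each of cover, case's own z axis and vertical below 0.03 rad and linear speed of each of block_1, block_2, trough_1, trough_2, dish_1, dish_2, dish_3, case, cover below 0.02 m/s); the robot touches nothing.
It fails at once if the media bottle is knocked over or shoved away (angle between media_bottle's own z axis and vertical above 0.5 rad or distance of media_bottle from where it was at the start of the episode above 0.06 m).
It fails at once if the block of notes is shoved away or carried off (distance of notes from where it was at the start of the episode above 0.08 m).
Of trough_1, trough_2 only 1 to 2 are there at a start; the rules pass over those that are not, and their reading is None.
Of dish_1, dish_2, dish_3 only 2 to 3 are there at a start; the rules pass over those that are not, and their reading is None.
At some moment in a run one of cover may be knocked a few centimetres aside while the robot is not near it.
It also fails if it takes over 200 s, if anything falls off the work surface, if the arm or the gripper's body presses on something with over 40 N, if the wrist force passes 120 N, or if a joint passes its speed limit or range.

## Working session

There is one attempt and no reset: what is moved stays moved. The work goes in short steps, Python scripts to look and compute and a shell command to move; the robot and the scene stay as the last step left them, time stands still between calls to the robot, and variables do not carry over. Pictures are saved under pics/ and viewed, at most 14 in all, crops included, and the job is handed in when it is done.

```bash
ls; mkdir -p pics; cat > h.py <<'E'
import cv2,numpy as np,json
from bench import r
def snap(name,fn):
    c=r.camera(name); cv2.imwrite('pics/'+fn+'.png',c['img'][:,:,::-1]); 
    np.savez('pics/'+fn+'.npz',**{k:np.array(v) for k,v in c.items()}); return c
def load(fn): return dict(np.load('pics/'+fn+'.npz'))
def ray(c,u,v,z):
    d=np.array([(u-c['cx'])/c['fx'],(v-c['cy'])/c['fy'],1.]);P=np.array(c['pose']);d=P[:3,:3]@d;o=P[:3,3]
    return o+d*(z-o[2])/d[2]
def proj(c,p):
    P=np.array(c['pose']);q=P[:3,:3].T@(np.array(p)-P[:3,3]);return [c['fx']*q[0]/q[2]+c['cx'],c['fy']*q[1]/q[2]+c['cy']]
E
python3 - <<'E'
from h import *
for n in('scene','top'):
    c=snap(n,n+'0');print(n,c['fx'],c['cx'],c['cy'],np.round(c['pose'],3))
print(r.read_state())
E
```

```text
bench.py
jog.py
pics
scene 455.20323500813345 324.52466226293694 240.23973672328128 [[-0.778 -0.483  0.402  0.22 ]
 [-0.628  0.585 -0.513  0.215]
 [ 0.012 -0.652 -0.759  0.736]
 [ 0.     0.     0.     1.   ]]
top 574.5232488584152 327.62963187950015 234.04389690351752 [[-0.022 -0.987  0.157  0.433]
 [-1.     0.025  0.019 -0.252]
 [-0.023 -0.157 -0.987  0.992]
 [ 0.     0.     0.     1.   ]]
{'time': 0.1, 'joint_positions': array([ 1.20939259,  0.33282219, -0.06468476,  1.46083733,  0.02159062,
        1.34991976, -0.08850411]), 'joint_vel': array([-0.0003219 , -0.00186299, -0.00158645, -0.00104772, -0.00118912,
       -0.00024731, -0.00145674]), 'joint_torque': array([ 1.34452875e-03, -6.24545574e+01,  2.45844695e-02, -3.90717030e+01,
       -6.14397973e-02,  3.66533536e-02,  4.94739447e-05]), 'ee_pos': array([ 0.20761094, -0.58917402,  0.24383456]), 'eef_rot': array([ 9.85685729e-01,  1.68591891e-01, -1.35441101e-04, -6.31500156e-04]), 'ft_force': array([0.64542148, 0.31009231, 0.98642835]), 'torque': array([-0.01122399,  0.00484664,  0.03856734]), 'grip_force': 0.0, 'width': 0.08701169528729792}
```

View pics/top0.png

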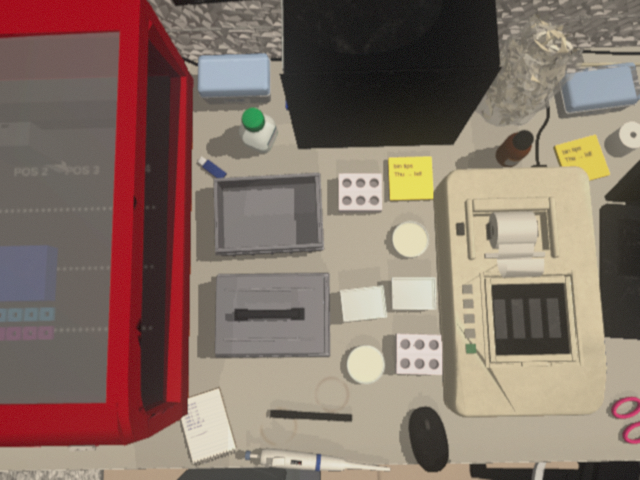

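View pics/scene0.png

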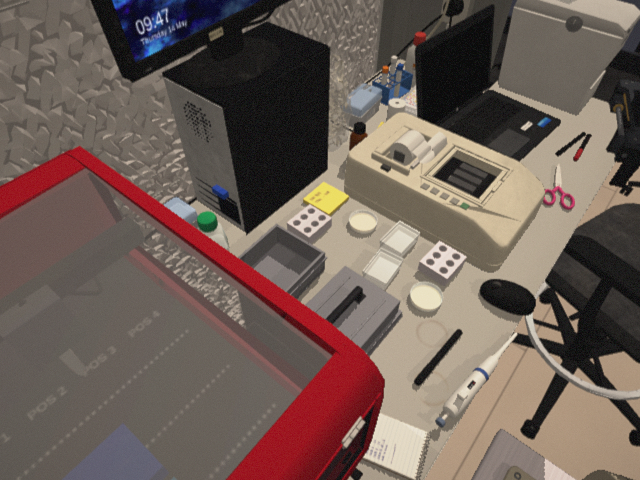

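Top picture: case at (268,213), cover at (272,314) with its handle at (268,314), blocks at (360,193) and (418,354), troughs at (362,303) and (413,293), and two dishes at (409,239) and (365,364). The notes are at (410,178) and the bottle at (257,130). The scene view agrees: two troughs, two dishes.

```bash
cat > seg.py <<'E'
from h import *
import sys
c=load('top0');im=c['img'];hsv=cv2.cvtColor(im,cv2.COLOR_RGB2HSV)
for n,(u,v) in dict(b1=(360,178),b1b=(348,193),b2=(418,369),t1=(362,303),t2=(413,293),d1=(409,239),d2=(365,364),bench=(300,380),bench2=(380,225),case=(268,240),cov=(230,290),covtop=(270,345)).items(): print(n,im[v,u],hsv[v,u])
crop=im[160:390,200:450];cv2.imwrite('pics/crop0.png',cv2.resize(crop,None,fx=2.6,fy=2.6,interpolation=cv2.INTER_CUBIC)[:,:,::-1])
E
python3 seg.py
```

```text
b1 [173 160 151] [ 12  32 173]
b1b [226 216 208] [ 13  20 226]
b2 [210 195 186] [ 11  29 210]
t1 [220 218 204] [ 26  19 220]
t2 [220 220 205] [ 30  17 220]
d1 [230 221 188] [ 24  47 230]
d2 [230 223 193] [ 24  41 230]
bench [183 172 153] [ 19  42 183]
bench2 [184 172 152] [ 19  44 184]
case [131 126 122] [ 13  18 131]
cov [128 122 120] [  8  16 128]
covtop [138 131 129] [  7  17 138]
```

View pics/crop0.png

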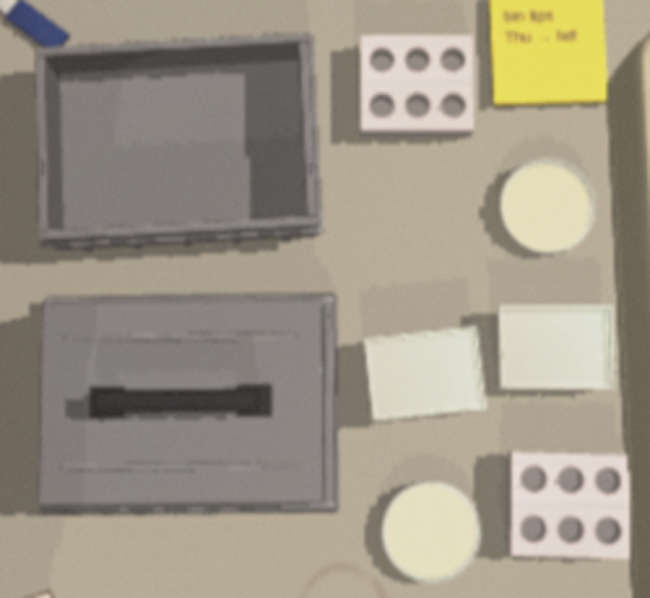

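The crop shows bright tops clearly separated from the bench; the case rim's outer corners are about (214,175),(321,173),(323,250),(216,254) in full-image pixels.

```bash
cat > seg.py <<'E'
from h import *
import sys
def rects(c,mask,z,box,amin,amax=1e9):
    m=np.zeros_like(mask);x0,y0,x1,y1=box;m[y0:y1,x0:x1]=mask[y0:y1,x0:x1]
    cs,_=cv2.findContours(m,cv2.RETR_EXTERNAL,cv2.CHAIN_APPROX_NONE);out=[]
    for k in cs:
        if not amin<cv2.contourArea(k)<amax: continue
        px=cv2.convexHull(k)[:,0,:].astype(float)
        w=np.array([ray(c,u,v,z)[:2] for u,v in px])*1000
        (x,y),(a,b),t=cv2.minAreaRect(w.astype(np.float32))
        if t>45:t-=90;a,b=b,a
        u,v=px.mean(0);out.append((round(u),round(v),'xy',round(x,1),round(y,1),'dx,dy',round(a,1),round(b,1),'deg',round(t,1)))
    return out
def bright(c): return (c['img'].min(2)>170).astype(np.uint8)*255
if __name__=='__main__':
    c=load('top0');im=c['img'];m=bright(c)
    for z in(.026,.014): print(z,*rects(c,m,z,(330,160,450,390),300),sep='\n ')
    hs=cv2.cvtColor(im,cv2.COLOR_RGB2HSV)
    bm=((hs[...,2]<70)*255).astype(np.uint8);print('handle',rects(c,bm,.083,(225,300,312,330),150))
    # case rim corners (outer) at .056 ; cover top corners at .053
    g=cv2.cvtColor(im,cv2.COLOR_RGB2GRAY)
    mm=((hs[...,1]<33)&(hs[...,2]<155)&(hs[...,2]>50)).astype(np.uint8)*255
    print('case',rects(c,mm,.056,(205,165,330,262),1000));print('cover',rects(c,mm,.053,(205,265,332,362),1000))
    cv2.imwrite('pics/m.png',mm)
E
python3 seg.py
```

```text
0.026
 (365, 363, 'xy', 369.5, -290.0, 'dx,dy', 61.1, 59.0, 'deg', -2.1)
 (416, 350, 'xy', 384.3, -378.8, 'dx,dy', 64.5, 72.4, 'deg', -3.0)
 (360, 302, 'xy', 468.7, -290.0, 'dx,dy', 53.4, 72.4, 'deg', 4.6)
 (414, 294, 'xy', 483.6, -375.4, 'dx,dy', 53.2, 73.4, 'deg', -1.4)
 (411, 239, 'xy', 574.5, -373.3, 'dx,dy', 57.3, 60.2, 'deg', -35.7)
 (363, 191, 'xy', 660.5, -291.4, 'dx,dy', 63.5, 73.8, 'deg', -1.5)
0.014
 (365, 363, 'xy', 368.7, -290.4, 'dx,dy', 61.8, 59.7, 'deg', -2.1)
 (416, 350, 'xy', 383.7, -380.4, 'dx,dy', 65.3, 73.3, 'deg', -3.0)
 (360, 302, 'xy', 469.1, -290.4, 'dx,dy', 54.1, 73.3, 'deg', 4.6)
 (414, 294, 'xy', 484.2, -376.9, 'dx,dy', 53.9, 74.3, 'deg', -1.4)
 (411, 239, 'xy', 576.2, -374.8, 'dx,dy', 58.0, 60.9, 'deg', -35.7)
 (363, 191, 'xy', 663.3, -291.9, 'dx,dy', 64.3, 74.7, 'deg', -1.5)
handle [(257, 315, 'xy', 452.1, -138.7, 'dx,dy', 17.1, 108.7, 'deg', -1.3)]
case [(271, 218, 'xy', 628.9, -128.1, 'dx,dy', 156.3, 193.6, 'deg', 1.6)]
cover [(268, 313, 'xy', 452.6, -140.8, 'dx,dy', 135.0, 188.0, 'deg', -1.2)]
```

```bash
cat >> h.py <<'E'
from scipy.spatial.transform import Rotation as R
def to(x,y,z,yaw=0):
    "row needed: tool y axis at world angle yaw deg, TCP at x,y,z (mm)"
    s=r.read_state();M=R.from_quat(s['eef_rot']).as_matrix()
    d=M.T@(np.array([x,y,z])/1000-s['ee_pos']);a=np.degrees(np.arctan2(M[1,1],M[0,1]))
    t=(a-yaw+180)%360-180
    print('row',np.round(d,4),'turn',round(np.radians(t),4),'now',np.round(s['ee_pos']*1000,1),'yaw',round(a,1),'F',np.round(s['ft_force'],1),'w',round(s['width'],4),'g',round(s['grip_force'],1),'t',round(s['time'],1))
E
python3 - <<'E'
from h import *
c=load('top0')
p=np.array([(40,46),(312,36),(320,230),(42,243)])/2.6+[200,160]
w=np.array([ray(c,u,v,.056)[:2]*1000 for u,v in p]);print(w.round(1),w.mean(0).round(1),[np.linalg.norm(w[i]-w[i-1]).round(1) for i in range(4)])
for i,j in((0,1),(3,2)):
    d=w[i]-w[j];print('deg from y',np.degrees(np.arctan2(-d[0],d[1])).round(2))
for i,j in((0,3),(1,2)):
    d=w[i]-w[j];print('deg from x',np.degrees(np.arctan2(d[1],d[0])).round(2))
to(384,-374,160,-3)
E
```

```text
[[ 682.8  -47.1]
 [ 684.5 -223.3]
 [ 558.2 -225.9]
 [ 554.2  -49.5]] [ 619.9 -136.5] [np.float64(128.6), np.float64(176.3), np.float64(126.4), np.float64(176.4)]
deg from y 0.58
deg from y 1.28
deg from x 1.09
deg from x 1.17
row [ 0.2379 -0.1442  0.084 ] turn -1.1796 now [ 207.6 -589.2  243.8] yaw -70.6 F [0.6 0.3 1. ] w 0.087 g 0.0 t 0.1
```

Units first: shifts go in shares of 0.8 m and turns go in shares of 180 degrees. So 0.238 m / 0.8 = 0.2975, 0.21 m / 0.8 = 0.2625, -1.18 rad / 3.1416 = -0.3756.

```bash
python3 jog.py '[[[0.0375,-0.0225,0],-0.0477,0.087],[[0.075,-0.045,0],-0.0955,0.087],[[0.1125,-0.0688,0],-0.1432,0.087],[[0.15,-0.0913,0],-0.191,0.087],[[0.1875,-0.1138,0],-0.2387,0.087],[[0.225,-0.1375,0],-0.2865,0.087],[[0.2625,-0.1588,0],-0.3342,0.087],[[0.2975,-0.18,0],-0.3756,0.087],[[0.2975,-0.18,0],-0.3756,0.087],[[0.2975,-0.18,0],-0.3756,0.087]]' 20
python3 -c "
from h import *
to(384.3,-374,17,-3)"
```

```text
time: 1.1
ee_pos: [0.3845, -0.3742, 0.2443]
eef_rot: [0.725, 0.689, -0.0, -0.0]
ft_force: [-0.7, -0.2, 0.4]
width: 0.0872
grip_force: 0.0
row [ 2.000e-04 -1.000e-04  2.273e-01] turn 0.0007 now [ 384.5 -374.2  244.3] yaw -3.0 F [-0.7 -0.2  0.4] w 0.0872 g 0.0 t 1.1
```

Scaled: 0.218 m / 0.8 = 0.2725, 0.21 m / 0.8 = 0.2625.

```bash
python3 jog.py '[[[0,0,0.0625],0,0.087],[[0,0,0.125],0,0.087],[[0,0,0.1875],0,0.087],[[0,0,0.2375],0,0.087],[[0,0,0.2625],0,0.087],[[0,0,0.2725],0,0.087],[[0,0,0.2725],0,0.087],[[0,0,0.2725],0,0.05],[[0,0,0.2725],0,0.05],[[0,0,0.2725],0,0.05],[[0,0,0.2725],0,0.05],[[0,0,0.2725],0,0.05]]' 25
python3 jog.py '[[[0,0,0],0,0.05],[[0,0,0],0,0.05],[[0,0,0],0,0.05]]'
```

```text
time: 2.3
ee_pos: [0.3846, -0.375, 0.0274]
eef_rot: [0.725, 0.688, -0.0, 0.001]
ft_force: [-0.5, 0.6, 6.8]
width: 0.0636
grip_force: 25.0
time: 2.6
ee_pos: [0.3847, -0.375, 0.0274]
eef_rot: [0.725, 0.688, -0.0, 0.001]
ft_force: [-1.3, 0.8, 7.3]
width: 0.064
grip_force: 25.0
```

Scaled: -0.14 m / 0.8 = -0.175, -0.1 m / 0.8 = -0.125.

```bash
python3 jog.py '[[[0,0,-0.025],0,0.05],[[0,0,-0.075],0,0.05],[[0,0,-0.125],0,0.05],[[0,0,-0.175],0,0.05],[[0,0,-0.175],0,0.05]]'
python3 -c "
from h import *
to(620.8,-172.2,160,1.1)"
```

```text
time: 3.1
ee_pos: [0.3864, -0.3762, 0.172]
eef_rot: [0.725, 0.688, 0.0, 0.004]
ft_force: [1.0, -0.5, -3.1]
width: 0.0636
grip_force: 25.0
row [0.216  0.2234 0.0121] turn -0.0712 now [ 386.4 -376.2  172. ] yaw -3.0 F [ 1.  -0.5 -3.1] w 0.0636 g 25.0 t 3.1
```

Scaled: 0.223 m / 0.8 = 0.2788, 0.216 m / 0.8 = 0.27, -0.07 rad / 3.1416 = -0.0223.

```bash
python3 jog.py '[[[0.0375,0.0388,0],0,0.05],[[0.075,0.0775,0],0,0.05],[[0.1125,0.1163,0],0,0.05],[[0.15,0.155,0],0,0.05],[[0.1875,0.1938,0],-0.0127,0.05],[[0.225,0.2325,0],-0.0223,0.05],[[0.2563,0.265,0],-0.0223,0.05],[[0.27,0.2788,0],-0.0223,0.05],[[0.27,0.2788,0],-0.0223,0.05],[[0.27,0.2788,0],-0.0223,0.05],[[0.27,0.2788,0],-0.0223,0.05]]'
python3 - <<'E'
from h import *
to(620.8,-172.2,34,1.1)
c=snap('top','top1');cv2.imwrite('pics/crop1.png',cv2.resize(c['img'][150:380,190:450],None,fx=2.6,fy=2.6)[:,:,::-1])
E
```

```text
time: 4.2
ee_pos: [0.6172, -0.1722, 0.166]
eef_rot: [0.701, 0.713, -0.001, -0.0]
ft_force: [-0.7, -0.5, -3.2]
width: 0.0638
grip_force: 25.0
row [0.     0.0038 0.132 ] turn -0.0033 now [ 617.2 -172.2  166. ] yaw 0.9 F [-0.7 -0.5 -3.2] w 0.0638 g 25.0 t 4.2
```

View pics/crop1.png

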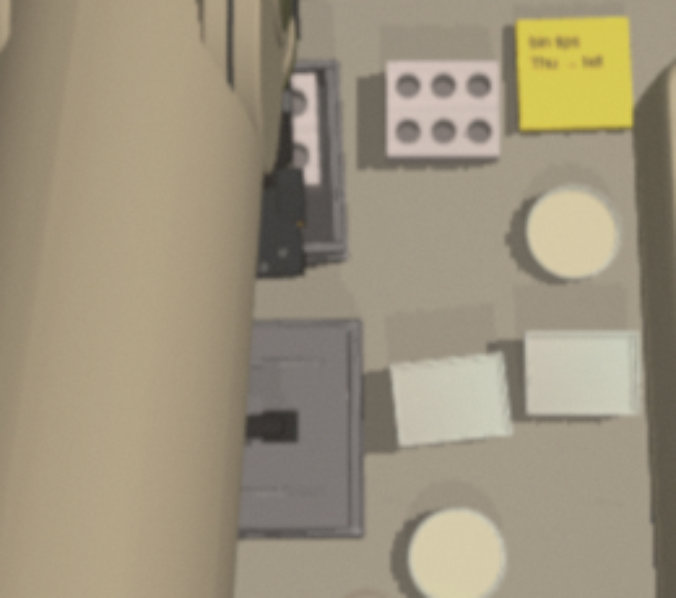

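The arm hides the case's left part; the held block's right edge (318,130 in the crop) is inside the case's right wall (335). Descending.

Scaled: 0.13 m / 0.8 = 0.1625, 0.127 m / 0.8 = 0.1588.

```bash
python3 jog.py '[[[0,0.0044,0.0375],0,0.05],[[0,0.0044,0.075],0,0.05],[[0,0.0044,0.1125],0,0.05],[[0,0.0044,0.1375],0,0.05],[[0,0.0044,0.15],0,0.05],[[0,0.0044,0.1588],0,0.05],[[0,0.0044,0.1625],0,0.05],[[0,0.0044,0.1625],0,0.05]]'
python3 -c "
from h import *
to(620.8,-172.2,34,1.1)"
```

```text
time: 5.05
ee_pos: [0.6221, -0.1706, 0.0372]
eef_rot: [0.701, 0.713, 0.0, 0.0]
ft_force: [0.0, -0.5, -3.8]
width: 0.0637
grip_force: 25.0
row [-0.0015 -0.0013  0.0032] turn -0.0015 now [ 622.1 -170.6   37.2] yaw 1.0 F [ 0.  -0.5 -3.8] w 0.0637 g 25.0 t 5.0
```

Scaled: 0.0045 m / 0.8 = 0.0056, 0.0035 m / 0.8 = 0.0044.

```bash
python3 jog.py '[[[-0.0019,-0.0019,0.0044],0,0.05],[[-0.0019,-0.0019,0.0056],0,0.05],[[-0.0019,-0.0019,0.0056],0,0.05],[[-0.0019,-0.0019,0.0056],0,0.05]]'
python3 jog.py '[[[0,0,0],0,0.072],[[0,0,0],0,0.072],[[0,0,0],0,0.072],[[0,0,-0.025],0,0.072],[[0,0,-0.075],0,0.072],[[0,0,-0.1375],0,0.08],[[0,0,-0.1875],0,0.087],[[0,0,-0.2125],0,0.087]]'
python3 -c "
from h import *
to(660.5,-288,165,-1.5)"
```

```text
time: 5.45
ee_pos: [0.6208, -0.1723, 0.0334]
eef_rot: [0.701, 0.713, 0.0, 0.001]
ft_force: [-3.4, 0.2, 6.9]
width: 0.0636
grip_force: 25.0
time: 6.25
ee_pos: [0.6217, -0.1719, 0.2066]
eef_rot: [0.701, 0.713, 0.001, 0.002]
ft_force: [-0.4, 0.7, -1.1]
width: 0.0846
grip_force: 0.0
row [-0.1167  0.0365  0.0419] turn 0.0443 now [ 621.7 -171.9  206.6] yaw 1.0 F [-0.4  0.7 -1.1] w 0.0846 g 0.0 t 6.2
```

```bash
python3 -c "
from h import *
c=load('top0')
for p in((297,147),(360,146),(453,147)):print(ray(c,*p,0)[:2].round(3))
print(ray(c,447,180,0)[:2],ray(c,443,350,0)[:2], ray(c,193,180,0))
"
```

```text
[ 0.75  -0.181]
[ 0.749 -0.294]
[ 0.742 -0.46 ]
[ 0.68216978 -0.44575835] [ 0.38801098 -0.42309055] [0.69457974 0.0052507  0.        ]
```

```bash
python3 -c "
from h import *
c=snap('scene','scene1');cv2.imwrite('pics/crop2.png',cv2.resize(c['img'][0:380,100:500],None,fx=1.55,fy=1.55)[:,:,::-1])
for z in(.2,.25):print(ray(load('top1'),305,256,z))
"
```

```text
[ 0.52894588 -0.20458632  0.2       ]
[ 0.52287708 -0.20756971  0.25      ]
```

View pics/crop2.png

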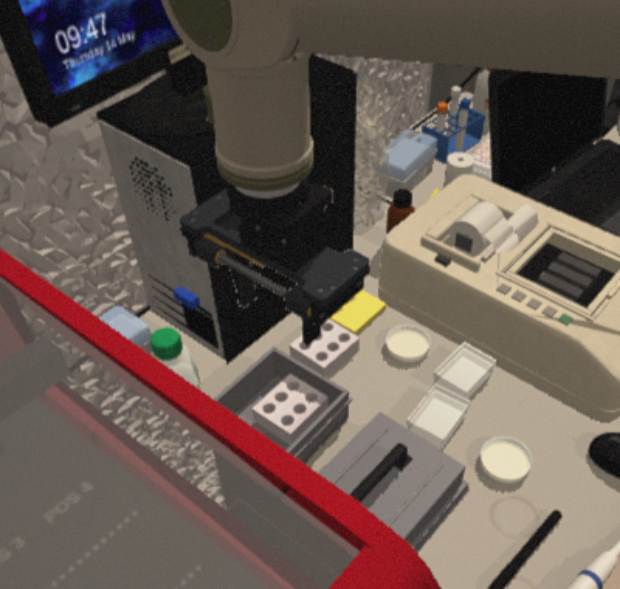

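The scene view shows block 2 flat inside the case's -y half, and the gripper body long along the closing direction. It would hit the PC tower at block 1, so I'll grasp block 1 crosswise above the notes and regrasp it nearer.

Scaled: -0.119 m / 0.8 = -0.1488, -0.1 m / 0.8 = -0.125, 1.61 rad / 3.1416 = 0.5125.

```bash
python3 jog.py '[[[-0.025,0.0038,0],0.0477,0.087],[[-0.05,0.0075,0],0.0955,0.087],[[-0.075,0.0125,0],0.1432,0.087],[[-0.1,0.0188,0],0.191,0.087],[[-0.125,0.025,0],0.2387,0.087],[[-0.1488,0.0313,0],0.2865,0.087],[[-0.1488,0.0375,0],0.3342,0.087],[[-0.1488,0.0388,0],0.382,0.087],[[-0.1488,0.0388,0],0.4297,0.087],[[-0.1488,0.0388,0],0.4775,0.087],[[-0.1488,0.0388,0],0.5125,0.087],[[-0.1488,0.0388,0],0.5125,0.087]]'
python3 -c "
from h import *
to(655,-291.4,38,-91.5)
c=load('top0');print(ray(c,389,190,.012), ray(c,382,193,.026))"
```

```text
time: 7.5
ee_pos: [0.6534, -0.2902, 0.2016]
eef_rot: [1.0, -0.011, -0.0, 0.0]
ft_force: [-0.3, 0.5, -0.5]
width: 0.0873
grip_force: 0.0
row [0.0017 0.0012 0.1636] turn 0.0035 now [ 653.4 -290.2  201.6] yaw -91.3 F [-0.3  0.5 -0.5] w 0.0873 g 0.0 t 7.5
[ 0.66401637 -0.34178666  0.012     ] [ 0.65575843 -0.32830217  0.026     ]
```

Scaled: 0.163 m / 0.8 = 0.2038, 0.15 m / 0.8 = 0.1875.

```bash
python3 jog.py '[[[0.0025,0.0013,0.05],0,0.087],[[0.0025,0.0013,0.1],0,0.087],[[0.0025,0.0013,0.15],0,0.087],[[0.0025,0.0013,0.1875],0,0.087],[[0.0025,0.0013,0.2038],0,0.087],[[0.0025,0.0013,0.2038],0,0.087],[[0.0025,0.0013,0.2038],0,0.06],[[0.0025,0.0013,0.2038],0,0.06],[[0.0025,0.0013,0.2038],0,0.06],[[0.0025,0.0013,0.2038],0,0.06]]' 35
python3 jog.py '[[[0,0,-0.005],0,0.06],[[0,0,-0.01],0,0.06],[[0,0,-0.01],0,0.06]]'
python3 -c "
from h import *
to(600,-290,39,-91.5)"
```

```text
time: 8.5
ee_pos: [0.6566, -0.2919, 0.0413]
eef_rot: [1.0, -0.01, 0.002, 0.001]
ft_force: [0.4, -0.2, 6.0]
width: 0.0737
grip_force: 35.0
time: 8.8
ee_pos: [0.6556, -0.2914, 0.0477]
eef_rot: [1.0, -0.011, 0.0, 0.0]
ft_force: [-0.5, 0.9, -3.1]
width: 0.0734
grip_force: 35.0
row [-0.0556 -0.0002  0.0086] turn 0.005 now [ 655.6 -291.4   47.7] yaw -91.2 F [-0.5  0.9 -3.1] w 0.0734 g 35.0 t 8.8
```

Scaled: -0.06 m / 0.8 = -0.075, -0.04 m / 0.8 = -0.05.

```bash
python3 jog.py '[[[-0.025,0,0],0,0.06],[[-0.05,0,0],0,0.06],[[-0.075,0,0],0,0.06],[[-0.075,0,0],0,0.06],[[-0.075,0,0],0,0.06],[[-0.075,0,0.0063],0,0.06],[[-0.075,0,0.01],0,0.06],[[-0.075,0,0.01],0,0.06]]'
python3 jog.py '[[[0,0,0],0,0.087],[[0,0,0],0,0.087],[[0,0,0],0,0.087],[[0,0,-0.025],0,0.087],[[0,0,-0.075],0,0.087],[[0,0,-0.125],0,0.087],[[0,0,-0.125],0,0.087]]'
python3 -c "
from h import *
to(600.5,-290,142,0)"
```

```text
time: 9.6
ee_pos: [0.5966, -0.2899, 0.0411]
eef_rot: [1.0, -0.01, 0.001, 0.0]
ft_force: [-7.6, 3.3, 17.7]
width: 0.0733
grip_force: 35.0
time: 10.3
ee_pos: [0.5986, -0.2913, 0.1454]
eef_rot: [1.0, -0.011, 0.004, 0.002]
ft_force: [0.6, -1.3, 0.3]
width: 0.0871
grip_force: 0.0
row [ 0.0019 -0.0013  0.0034] turn -1.5921 now [ 598.6 -291.3  145.4] yaw -91.2 F [ 0.6 -1.3  0.3] w 0.0871 g 0.0 t 10.3
```

Scaled: 0.002 m / 0.8 = 0.0025, -0.001 m / 0.8 = -0.0013, -1.59 rad / 3.1416 = -0.5061.

```bash
python3 jog.py '[[[0.0025,-0.0013,0],-0.0477,0.087],[[0.0025,-0.0013,0],-0.0955,0.087],[[0.0025,-0.0013,0],-0.1432,0.087],[[0.0025,-0.0013,0],-0.191,0.087],[[0.0025,-0.0013,0],-0.2387,0.087],[[0.0025,-0.0013,0],-0.2865,0.087],[[0.0025,-0.0013,0],-0.3342,0.087],[[0.0025,-0.0013,0],-0.382,0.087],[[0.0025,-0.0013,0],-0.4297,0.087],[[0.0025,-0.0013,0],-0.4775,0.087],[[0.0025,-0.0013,0],-0.5061,0.087],[[0.0025,-0.0013,0],-0.5061,0.087]]'
python3 -c "
from h import *
c=snap('top','top2');from seg import *
print(rects(c,bright(c),.026,(300,160,450,260),100))
to(601,-290,27.5,0)"
```

```text
time: 11.5
ee_pos: [0.5975, -0.2892, 0.1384]
eef_rot: [0.707, 0.707, 0.0, -0.0]
ft_force: [-0.4, 0.4, 0.5]
width: 0.0873
grip_force: 0.0
[(419, 242, 'xy', 568.8, -389.2, 'dx,dy', 50.0, 24.4, 'deg', -16.4)]
row [-0.0009  0.0036  0.111 ] turn -0.0042 now [ 597.4 -289.2  138.5] yaw -0.2 F [ 0.1 -0.4 -0.4] w 0.0868 g 0.0 t 11.6
```

Scaled: 0.111 m / 0.8 = 0.1388, 0.1 m / 0.8 = 0.125.

```bash
python3 jog.py '[[[-0.0013,0.0044,0.05],0,0.087],[[-0.0013,0.0044,0.1],0,0.087],[[-0.0013,0.0044,0.125],0,0.087],[[-0.0013,0.0044,0.1388],0,0.087],[[-0.0013,0.0044,0.1388],0,0.087],[[-0.0013,0.0044,0.1388],0,0.05],[[-0.0013,0.0044,0.1388],0,0.05],[[-0.0013,0.0044,0.1388],0,0.05],[[-0.0013,0.0044,0.1388],0,0.05],[[-0.0013,0.0044,0.1388],0,0.05]]' 25
python3 jog.py '[[[0,0,-0.05],0,0.05],[[0,0,-0.1125],0,0.05],[[0,0,-0.1625],0,0.05],[[0,0,-0.1625],0,0.05],[[0,0,-0.1625],0,0.05]]'
python3 -c "
from h import *
to(619.2,-97,160,1.1)"
```

```text
time: 12.55
ee_pos: [0.6011, -0.2905, 0.029]
eef_rot: [0.708, 0.706, -0.0, 0.0]
ft_force: [-2.5, 0.6, 4.9]
width: 0.0639
grip_force: 24.9
time: 13.05
ee_pos: [0.601, -0.2903, 0.1584]
eef_rot: [0.708, 0.706, 0.0, 0.001]
ft_force: [-0.7, 0.0, -4.0]
width: 0.0641
grip_force: 24.9
row [ 0.1933  0.0178 -0.0018] turn -0.0213 now [ 601.  -290.3  158.4] yaw -0.1 F [-0.7  0.  -4. ] w 0.0641 g 24.9 t 13.1
```

Scaled: 0.193 m / 0.8 = 0.2413, 0.185 m / 0.8 = 0.2313, -0.02 rad / 3.1416 = -0.0064.

```bash
python3 jog.py '[[[0.05,0.005,0],0,0.05],[[0.1,0.01,0],-0.0032,0.05],[[0.15,0.015,0],-0.0064,0.05],[[0.2,0.02,0],-0.0064,0.05],[[0.2313,0.0225,0],-0.0064,0.05],[[0.2413,0.0225,0],-0.0064,0.05],[[0.2413,0.0225,0],-0.0064,0.05],[[0.2413,0.0225,0],-0.0064,0.05]]'
python3 -c "
from h import *
to(619.2,-97,39,1.1)"
```

```text
time: 13.85
ee_pos: [0.6187, -0.0989, 0.1568]
eef_rot: [0.701, 0.713, -0.001, -0.0]
ft_force: [-0.8, -0.6, -2.2]
width: 0.0641
grip_force: 24.9
row [0.002  0.0008 0.1178] turn -0.0027 now [618.7 -98.9 156.8] yaw 0.9 F [-0.8 -0.6 -2.2] w 0.0641 g 24.9 t 13.8
```

Scaled: 0.122 m / 0.8 = 0.1525, 0.12 m / 0.8 = 0.15, -0.003 rad / 3.1416 = -0.001.

```bash
python3 jog.py '[[[0.0025,0.0013,0.0375],-0.001,0.05],[[0.0025,0.0013,0.075],-0.001,0.05],[[0.0025,0.0013,0.1125],-0.001,0.05],[[0.0025,0.0013,0.1313],-0.001,0.05],[[0.0025,0.0013,0.1438],-0.001,0.05],[[0.0025,0.0013,0.1475],-0.001,0.05],[[0.0025,0.0013,0.15],-0.001,0.05],[[0.0025,0.0013,0.1525],-0.001,0.05],[[0.0025,0.0013,0.1525],-0.001,0.05]]'
python3 -c "
from h import *
to(619.2,-97,34.5,1.1)"
```

```text
time: 14.75
ee_pos: [0.6207, -0.0953, 0.0367]
eef_rot: [0.7, 0.714, 0.0, 0.001]
ft_force: [-0.2, 0.2, -2.3]
width: 0.0637
grip_force: 24.9
row [-0.0017 -0.0016  0.0022] turn 0.0018 now [620.7 -95.3  36.7] yaw 1.2 F [-0.2  0.2 -2.3] w 0.0637 g 24.9 t 14.8
```

Still hanging; lower a little more, release, and look.

Scaled: 0.004 m / 0.8 = 0.005, 0.0025 m / 0.8 = 0.0031.

```bash
python3 jog.py '[[[-0.0019,-0.0013,0.0031],0,0.05],[[-0.0019,-0.0013,0.005],0,0.05],[[-0.0019,-0.0013,0.005],0,0.05]]'
python3 jog.py '[[[0,0,0],0,0.072],[[0,0,0],0,0.072],[[0,0,0],0,0.072],[[0,0,-0.025],0,0.072],[[0,0,-0.075],0,0.072],[[0,0,-0.1375],0,0.08],[[0,0,-0.1875],0,0.087],[[-0.05,0,-0.1875],0,0.087],[[-0.1,-0.025,-0.1875],0,0.087],[[-0.15,-0.0625,-0.1875],0,0.087],[[-0.2,-0.1,-0.1875],0,0.087],[[-0.25,-0.15,-0.1875],0,0.087]]'
python3 jog.py '[[[-0.05,-0.0375,0],0,0.087],[[-0.1,-0.075,0],0,0.087],[[-0.15,-0.1125,0],0,0.087],[[-0.2,-0.15,0],0,0.087],[[-0.2,-0.15,0],0,0.087]]'
python3 -c "
from h import *
to(484,-372,165,-1.4)
c=snap('top','top3');cv2.imwrite('pics/crop3.png',cv2.resize(c['img'][150:400,190:450],None,fx=2.4,fy=2.4)[:,:,::-1])
"
```

```text
time: 15.05
ee_pos: [0.6203, -0.0962, 0.0349]
eef_rot: [0.7, 0.715, 0.001, 0.001]
ft_force: [-7.3, 2.0, 18.8]
width: 0.0638
grip_force: 24.9
time: 16.25
ee_pos: [0.5069, -0.2964, 0.1819]
eef_rot: [0.7, 0.714, 0.0, 0.0]
ft_force: [0.4, -0.6, 0.5]
width: 0.0867
grip_force: 0.0
time: 16.75
ee_pos: [0.3849, -0.4638, 0.1816]
eef_rot: [0.704, 0.711, -0.002, -0.0]
ft_force: [-0.6, -0.5, -0.4]
width: 0.0871
grip_force: 0.0
row [0.0909 0.1001 0.0161] turn 0.0343 now [ 384.9 -463.8  181.6] yaw 0.6 F [-0.6 -0.5 -0.4] w 0.0871 g 0.0 t 16.8
```

View pics/crop3.png

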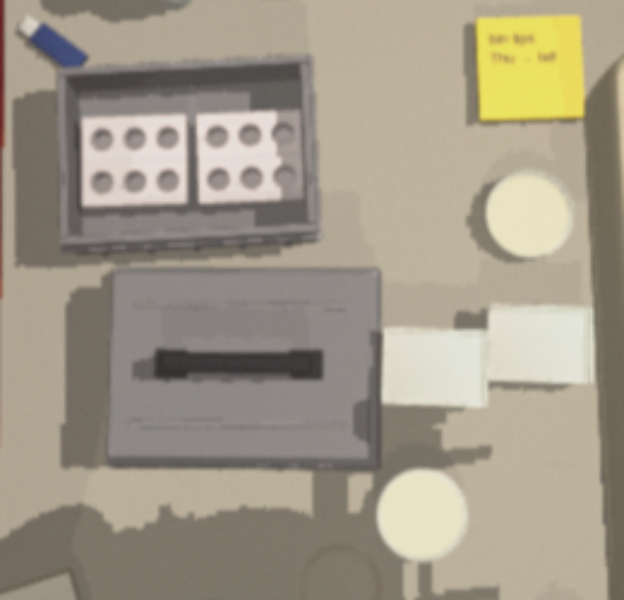

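The cover has been knocked about 25 mm to the right and lies against trough 1 (crop 383,365), which now touches trough 2. Both blocks lie flat in the case, and nothing else has moved. I'll re-measure.

```bash
cat > meas.py <<'E'
from seg import *
def run(fn):
    c=load(fn);im=c['img'];m=bright(c)
    print('z26/28 bench',*rects(c,m,.028,(348,260,450,390),300),sep='\n ')
    print('dishes z14',*rects(c,m,.014,(330,160,450,390),300),sep='\n ')
    return c
def cover(c,box=(205,258,352,352)):
    hs=cv2.cvtColor(c['img'],cv2.COLOR_RGB2HSV)
    bm=((hs[...,2]<70)*255).astype(np.uint8);print('handle',rects(c,bm,.083,(240,285,330,315),150))
    mm=((hs[...,1]<33)&(hs[...,2]<155)&(hs[...,2]>50)).astype(np.uint8)*255
    print('cover',rects(c,mm,.053,box,1000))
E
python3 -c "
from meas import *
c=run('top3');print('blocks',rects(c,bright(c),.032,(210,170,330,250),300));cover(c)
p=np.array([(59,68),(311,57),(319,238),(64,250)])/2.4+[190,150]
w=np.array([ray(c,u,v,.056)[:2]*1000 for u,v in p]);print(w.round(1),w.mean(0).round(1))
print(cv2.contourArea((p).astype(np.float32)))
p=np.array([(383,329),(487,331),(486,407),(384,404)])/2.4+[190,150]
w=np.array([ray(c,u,v,.028)[:2]*1000 for u,v in p]);print(w.round(1),w.mean(0).round(1))
p=np.array([(489,305),(590,307),(590,384),(489,381)])/2.4+[190,150]
w=np.array([ray(c,u,v,.028)[:2]*1000 for u,v in p]);print(w.round(1),w.mean(0).round(1))
"
```

```text
z26/28 bench
 (365, 365, 'xy', 368.8, -291.5, 'dx,dy', 59.3, 58.9, 'deg', -1.6)
 (390, 299, 'xy', 476.9, -339.8, 'dx,dy', 71.2, 146.5, 'deg', -1.3)
dishes z14
 (364, 365, 'xy', 367.8, -291.3, 'dx,dy', 60.1, 61.5, 'deg', -1.2)
 (390, 299, 'xy', 477.5, -341.1, 'dx,dy', 72.3, 148.7, 'deg', -1.3)
 (410, 239, 'xy', 577.4, -375.1, 'dx,dy', 60.8, 59.9, 'deg', -2.3)
blocks [(242, 215, 'xy', 620.3, -94.1, 'dx,dy', 63.9, 73.9, 'deg', 0.3), (291, 211, 'xy', 620.7, -168.4, 'dx,dy', 63.6, 57.9, 'deg', 0.6)]
handle [(290, 300, 'xy', 472.5, -171.2, 'dx,dy', 15.7, 107.4, 'deg', -1.3)]
cover [(284, 301, 'xy', 471.2, -173.1, 'dx,dy', 135.7, 186.2, 'deg', -1.4)]
[[ 681.7  -45.7]
 [ 684.7 -222.6]
 [ 557.  -225.6]
 [ 553.   -50.4]] [ 619.1 -136.1]
8000.868830151041
[[ 495.7 -268.2]
 [ 492.6 -340.4]
 [ 440.4 -337.6]
 [ 444.  -267.4]] [ 468.1 -303.4]
[[ 510.7 -342.5]
 [ 507.6 -412.6]
 [ 454.5 -409.9]
 [ 458.1 -340.4]] [ 482.7 -376.4]
```

Scaled: 0.152 m / 0.8 = 0.19, 0.14 m / 0.8 = 0.175, 0.034 rad / 3.1416 = 0.0108.

```bash
python3 jog.py '[[[0.0375,0.0413,0],0.0108,0.087],[[0.075,0.0825,0],0.0108,0.087],[[0.1038,0.115,0],0.0108,0.087],[[0.1138,0.1238,0],0.0108,0.087],[[0.1138,0.1238,0],0.0108,0.087],[[0.1138,0.1238,0],0.0108,0.087],[[0.1138,0.1238,0.05],0.0108,0.087],[[0.1138,0.1238,0.1],0.0108,0.087],[[0.1138,0.1238,0.15],0.0108,0.087],[[0.1138,0.1238,0.175],0.0108,0.087],[[0.1138,0.1238,0.19],0.0108,0.087],[[0.1138,0.1238,0.19],0.0108,0.087]]' 18
python3 jog.py '[[[0,0,0],0,0.04],[[0,0,0],0,0.04],[[0,0,0],0,0.04],[[0,0,0],0,0.04],[[0,0,0],0,0.04]]'
python3 -c "
from h import *
to(620,-171.3,165,1.1)"
```

```text
time: 18.0
ee_pos: [0.487, -0.3646, 0.0288]
eef_rot: [0.712, 0.702, -0.0, -0.001]
ft_force: [-0.8, 0.1, -0.3]
width: 0.087
grip_force: 0.0
time: 18.5
ee_pos: [0.4884, -0.3641, 0.0305]
eef_rot: [0.712, 0.702, -0.0, 0.0]
ft_force: [-2.3, -0.6, 1.5]
width: 0.0546
grip_force: 0.9
row [ 0.1944  0.129  -0.1346] turn -0.0323 now [ 488.4 -364.1   30.5] yaw -0.8 F [-2.3 -0.6  1.5] w 0.0546 g 0.9 t 18.5
```

Scaled: -0.135 m / 0.8 = -0.1688, -0.12 m / 0.8 = -0.15.

```bash
python3 jog.py '[[[0,0,0],0,0.04],[[0,0,0],0,0.04],[[0,0,-0.025],0,0.04],[[0,0,-0.0875],0,0.04],[[0,0,-0.15],0,0.04],[[0,0,-0.1688],0,0.04],[[0,0,-0.1688],0,0.04],[[0,0,-0.1688],0,0.04]]'
python3 -c "
from h import *
to(620,-163.2,165,1.1)"
```

```text
time: 19.3
ee_pos: [0.4881, -0.3636, 0.1637]
eef_rot: [0.712, 0.702, -0.0, -0.001]
ft_force: [-0.4, -0.2, -1.5]
width: 0.0532
grip_force: 17.8
row [ 0.2021  0.1293 -0.0013] turn -0.0322 now [ 488.1 -363.6  163.7] yaw -0.7 F [-0.4 -0.2 -1.5] w 0.0532 g 17.8 t 19.3
```

Scaled: 0.202 m / 0.8 = 0.2525, 0.19 m / 0.8 = 0.2375, -0.03 rad / 3.1416 = -0.0095.

```bash
python3 jog.py '[[[0.05,0.0325,0],0,0.04],[[0.1,0.065,0],0,0.04],[[0.15,0.0975,0],-0.0032,0.04],[[0.2,0.13,0],-0.0095,0.04],[[0.2375,0.1525,0],-0.0095,0.04],[[0.2525,0.1613,0],-0.0095,0.04],[[0.2525,0.1613,0],-0.0095,0.04],[[0.2525,0.1613,0],-0.0095,0.04],[[0.2525,0.1613,0],-0.0095,0.04]]'
python3 -c "
from h import *
to(620,-163,64,1.1)"
```

```text
time: 20.2
ee_pos: [0.6191, -0.166, 0.1643]
eef_rot: [0.702, 0.712, -0.001, -0.0]
ft_force: [0.1, -0.9, -1.1]
width: 0.0529
grip_force: 17.8
row [0.0031 0.0011 0.1003] turn -0.0051 now [ 619.1 -166.   164.3] yaw 0.8 F [ 0.1 -0.9 -1.1] w 0.0529 g 17.8 t 20.2
```

Scaled: 0.1 m / 0.8 = 0.125, 0.097 m / 0.8 = 0.1213, -0.004 rad / 3.1416 = -0.0013.

```bash
python3 jog.py '[[[0.0025,0,0.0375],-0.0013,0.04],[[0.0025,0,0.075],-0.0013,0.04],[[0.0025,0,0.1],-0.0013,0.04],[[0.0025,0,0.1163],-0.0013,0.04],[[0.0025,0,0.1213],-0.0013,0.04],[[0.0025,0,0.125],-0.0013,0.04],[[0.0025,0,0.125],-0.0013,0.04],[[0.0025,0,0.125],-0.0013,0.04]]'
python3 -c "
from h import *
to(620,-163,62,1.1)"
```

```text
time: 21.0
ee_pos: [0.6207, -0.1617, 0.0661]
eef_rot: [0.7, 0.714, 0.0, 0.001]
ft_force: [0.6, 0.5, -1.2]
width: 0.053
grip_force: 17.8
row [-0.0012 -0.0007  0.0041] turn 0.0017 now [ 620.7 -161.7   66.1] yaw 1.2 F [ 0.6  0.5 -1.2] w 0.053 g 17.8 t 21.0
```

Scaled: 0.005 m / 0.8 = 0.0063, 0.004 m / 0.8 = 0.005.

```bash
python3 jog.py '[[[-0.0013,-0.0013,0.0031],0,0.04],[[-0.0013,-0.0013,0.005],0,0.04],[[-0.0013,-0.0013,0.0063],0,0.04],[[-0.0013,-0.0013,0.0063],0,0.04]]'
python3 jog.py '[[[0,0,0],0,0.065],[[0,0,0],0,0.065],[[0,0,0],0,0.065],[[0,0,-0.0375],0,0.065],[[0,0,-0.0875],0,0.08],[[0,0,-0.1375],0,0.087],[[-0.05,-0.0563,-0.1375],0,0.087],[[-0.1,-0.1125,-0.1375],0,0.087],[[-0.1375,-0.1625,-0.1375],0,0.087],[[-0.1688,-0.1875,-0.1375],0,0.087],[[-0.1688,-0.1875,-0.1375],0,0.087],[[-0.1688,-0.1875,-0.1375],0,0.087]]'
python3 -c "
from h import *
to(468.1,-303.4,28,-1.5)
c=snap('top','top4')
from seg import *
print(rects(c,bright(c),.06,(210,165,330,250),150));print(rects(c,bright(c),.028,(330,270,450,330),150))
"
```

```text
time: 21.4
ee_pos: [0.6195, -0.1628, 0.0623]
eef_rot: [0.7, 0.714, -0.0, 0.001]
ft_force: [-8.8, 1.2, 16.9]
width: 0.0532
grip_force: 17.8
time: 22.6
ee_pos: [0.4711, -0.3021, 0.1701]
eef_rot: [0.701, 0.713, -0.0, 0.0]
ft_force: [0.2, 0.5, 0.8]
width: 0.0868
grip_force: 0.0
row [-0.0012 -0.003   0.1421] turn 0.0439 now [ 471.1 -302.1  170.1] yaw 1.0 F [0.2 0.5 0.8] w 0.0868 g 0.0 t 22.6
[(245, 210, 'xy', 615.2, -97.9, 'dx,dy', 60.7, 71.8, 'deg', -1.4), (293, 211, 'xy', 619.0, -176.4, 'dx,dy', 52.3, 71.7, 'deg', -1.5)]
[]
```

Scaled: 0.142 m / 0.8 = 0.1775, 0.137 m / 0.8 = 0.1713, 0.044 rad / 3.1416 = 0.014.

```bash
python3 jog.py '[[[-0.0013,-0.0038,0.05],0.014,0.087],[[-0.0013,-0.0038,0.1],0.014,0.087],[[-0.0013,-0.0038,0.15],0.014,0.087],[[-0.0013,-0.0038,0.1713],0.014,0.087],[[-0.0013,-0.0038,0.1775],0.014,0.087],[[-0.0013,-0.0038,0.1775],0.014,0.087],[[-0.0013,-0.0038,0.1775],0.014,0.04],[[-0.0013,-0.0038,0.1775],0.014,0.04],[[-0.0013,-0.0038,0.1775],0.014,0.04],[[-0.0013,-0.0038,0.1775],0.014,0.04],[[-0.0013,-0.0038,0.1775],0.014,0.04],[[-0.0013,-0.0038,0.1775],0.014,0.04]]' 18
python3 jog.py '[[[0,0,0],0,0.04],[[0,0,-0.025],0,0.04],[[0,0,-0.0875],0,0.04],[[0,0,-0.15],0,0.04],[[0,0,-0.1688],0,0.04],[[0,0,-0.1688],0,0.04],[[0,0,-0.1688],0,0.04]]'
python3 -c "
from h import *
to(619,-97,165,1.1)"
```

```text
time: 23.85
ee_pos: [0.4692, -0.3019, 0.0284]
eef_rot: [0.715, 0.699, 0.0, 0.0]
ft_force: [-0.3, -0.5, 2.2]
width: 0.0526
grip_force: 18.0
time: 24.55
ee_pos: [0.4684, -0.3016, 0.1618]
eef_rot: [0.715, 0.699, -0.0, -0.001]
ft_force: [0.5, 0.8, -1.3]
width: 0.0527
grip_force: 18.0
row [ 0.208   0.1458 -0.0033] turn -0.0424 now [ 468.4 -301.6  161.8] yaw -1.3 F [ 0.5  0.8 -1.3] w 0.0527 g 18.0 t 24.6
```

Units first: shifts go in shares of 0.8 m and turns go in shares of 180 degrees. So 0.209 m / 0.8 = 0.2613, 0.195 m / 0.8 = 0.2438, -0.042 rad / 3.1416 = -0.0134.

```bash
python3 jog.py '[[[0.05,0.035,0],0,0.04],[[0.1,0.07,0],0,0.04],[[0.15,0.105,0],-0.0064,0.04],[[0.2,0.14,0],-0.0134,0.04],[[0.2438,0.1713,0],-0.0134,0.04],[[0.2613,0.1813,0],-0.0134,0.04],[[0.2613,0.1813,0],-0.0134,0.04],[[0.2613,0.1813,0],-0.0134,0.04],[[0.2613,0.1813,0],-0.0134,0.04],[[0.2613,0.1813,0],-0.0134,0.04]]'
python3 -c "
from h import *
to(619,-95.5,64,1.1)"
```

```text
time: 25.55
ee_pos: [0.6181, -0.098, 0.1627]
eef_rot: [0.701, 0.713, -0.001, 0.0]
ft_force: [0.1, 0.3, -0.3]
width: 0.0527
grip_force: 18.0
row [0.0026 0.001  0.0987] turn -0.0027 now [618.1 -98.  162.7] yaw 0.9 F [ 0.1  0.3 -0.3] w 0.0527 g 18.0 t 25.6
```

Scaled: 0.1 m / 0.8 = 0.125, 0.098 m / 0.8 = 0.1225, -0.003 rad / 3.1416 = -0.001.

```bash
python3 jog.py '[[[0.0025,0,0.0375],-0.001,0.04],[[0.0025,0,0.075],-0.001,0.04],[[0.0025,0,0.1],-0.001,0.04],[[0.0025,0,0.1163],-0.001,0.04],[[0.0025,0,0.1225],-0.001,0.04],[[0.0025,0,0.125],-0.001,0.04],[[0.0025,0,0.125],-0.001,0.04],[[0.0025,0,0.125],-0.001,0.04]]'
python3 -c "
from h import *
to(619,-95.5,60.5,1.1)"
```

```text
time: 26.35
ee_pos: [0.6194, -0.0943, 0.0641]
eef_rot: [0.699, 0.715, 0.0, 0.001]
ft_force: [-0.5, 0.1, -1.6]
width: 0.0526
grip_force: 18.0
row [-0.0012 -0.0004  0.0036] turn 0.0027 now [619.4 -94.3  64.1] yaw 1.3 F [-0.5  0.1 -1.6] w 0.0526 g 18.0 t 26.4
```

Scaled: 0.0045 m / 0.8 = 0.0056, 0.004 m / 0.8 = 0.005.

```bash
python3 jog.py '[[[-0.0013,0,0.0025],0,0.04],[[-0.0013,0,0.005],0,0.04],[[-0.0013,0,0.0056],0,0.04],[[-0.0013,0,0.0056],0,0.04]]'
python3 jog.py '[[[0,0,0],0,0.065],[[0,0,0],0,0.065],[[0,0,0],0,0.065],[[0,0,-0.0375],0,0.065],[[0,0,-0.0875],0,0.08],[[0,0,-0.1375],0,0.087],[[-0.0563,-0.0088,-0.1375],0,0.087],[[-0.1125,-0.0175,-0.1375],0,0.087],[[-0.1688,-0.0263,-0.1375],0,0.087],[[-0.225,-0.035,-0.1375],0,0.087],[[-0.275,-0.0438,-0.1375],0,0.087],[[-0.325,-0.0525,-0.1375],0,0.087]]'
python3 jog.py '[[[-0.0225,0,0],0,0.087],[[-0.0225,0,0],0,0.087],[[-0.0225,0,0],0,0.087]]'
python3 -c "
from h import *
to(577.4,-375.1,24.5,0)
c=snap('top','top5')
from seg import *
print(rects(c,bright(c),.06,(210,165,330,250),150));print(rects(c,bright(c),.014,(330,210,450,400),150))
cv2.imwrite('pics/crop5.png',cv2.resize(c['img'][150:400,190:450],None,fx=2.4,fy=2.4)[:,:,::-1])
"
```

```text
time: 26.75
ee_pos: [0.6193, -0.0954, 0.0602]
eef_rot: [0.699, 0.715, 0.0, 0.001]
ft_force: [-5.7, -1.3, 11.8]
width: 0.0526
grip_force: 18.0
time: 27.95
ee_pos: [0.5819, -0.3578, 0.1684]
eef_rot: [0.699, 0.715, -0.0, -0.0]
ft_force: [1.2, -0.3, 0.4]
width: 0.0871
grip_force: 0.0
time: 28.25
ee_pos: [0.583, -0.3734, 0.1681]
eef_rot: [0.699, 0.715, 0.0, -0.0]
ft_force: [-0.0, 0.3, -0.1]
width: 0.087
grip_force: 0.0
row [-0.0017 -0.0056  0.1436] turn 0.022 now [ 583.  -373.4  168.1] yaw 1.3 F [-0.   0.3 -0.1] w 0.087 g 0.0 t 28.2
[(238, 215, 'xy', 618.8, -97.1, 'dx,dy', 53.5, 71.8, 'deg', 0.4), (285, 214, 'xy', 619.0, -175.7, 'dx,dy', 52.3, 70.3, 'deg', -1.5)]
[]
```

View pics/crop5.png

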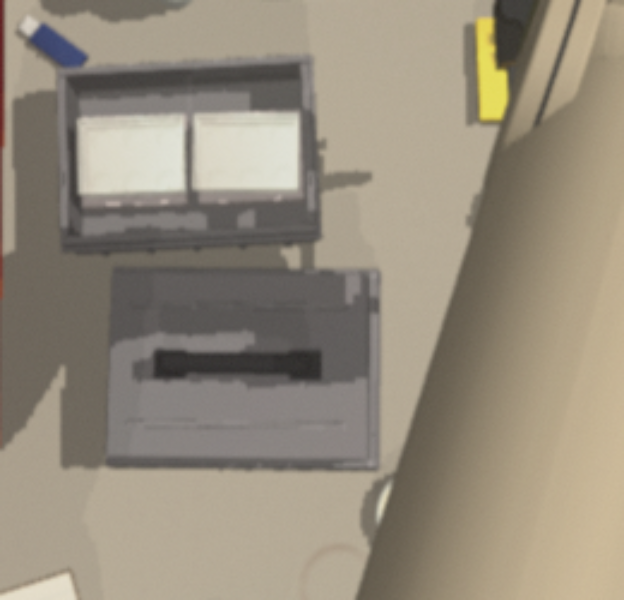

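Both troughs sit level on the blocks at (130,155) and (247,153) in the crop. Next, the dish.

Scaled: 0.143 m / 0.8 = 0.1788, -0.0055 m / 0.8 = -0.0069, 0.02 rad / 3.1416 = 0.0064.

```bash
python3 jog.py '[[[-0.0025,-0.0069,0.05],0.0064,0.087],[[-0.0025,-0.0069,0.1],0.0064,0.087],[[-0.0025,-0.0069,0.15],0.0064,0.087],[[-0.0025,-0.0069,0.17],0.0064,0.087],[[-0.0025,-0.0069,0.1788],0.0064,0.087],[[-0.0025,-0.0069,0.1788],0.0064,0.087],[[-0.0025,-0.0069,0.1788],0.0064,0.087],[[-0.0025,-0.0069,0.1788],0.0064,0.05],[[-0.0025,-0.0069,0.1788],0.0064,0.05],[[-0.0025,-0.0069,0.1788],0.0064,0.05],[[-0.0025,-0.0069,0.1788],0.0064,0.05],[[-0.0025,-0.0069,0.1788],0.0064,0.05]]' 10
python3 jog.py '[[[0,0,0],0,0.05],[[0,0,0],0,0.05],[[0,0,-0.025],0,0.05],[[0,0,-0.0875],0,0.05],[[0,0,-0.15],0,0.05],[[0,0,-0.1875],0,0.05],[[0,0,-0.1875],0,0.05],[[0,0,-0.1875],0,0.05]]'
python3 -c "
from h import *
to(619,-175.5,175,1.1)"
```

```text
time: 29.5
ee_pos: [0.5776, -0.3763, 0.0259]
eef_rot: [0.706, 0.708, 0.0, 0.0]
ft_force: [-1.1, 0.5, 2.3]
width: 0.063
grip_force: 10.0
time: 30.3
ee_pos: [0.5775, -0.3762, 0.1756]
eef_rot: [0.706, 0.708, -0.0, 0.0]
ft_force: [0.0, -0.3, -0.5]
width: 0.0631
grip_force: 10.0
row [0.2006 0.0419 0.0005] turn -0.0172 now [ 577.5 -376.2  175.6] yaw 0.1 F [ 0.  -0.3 -0.5] w 0.0631 g 10.0 t 30.3
```

Scaled: 0.2 m / 0.8 = 0.25, 0.175 m / 0.8 = 0.2188, -0.017 rad / 3.1416 = -0.0054.

```bash
python3 jog.py '[[[0.0563,0.0113,0],0,0.05],[[0.1125,0.0225,0],0,0.05],[[0.1688,0.0338,0],-0.0054,0.05],[[0.2188,0.045,0],-0.0054,0.05],[[0.25,0.0525,0],-0.0054,0.05],[[0.25,0.0525,0],-0.0054,0.05],[[0.25,0.0525,0],-0.0054,0.05],[[0.25,0.0525,0],-0.0054,0.05]]'
python3 jog.py '[[[0.0013,0,0.0375],0,0.05],[[0.0013,0,0.075],0,0.05],[[0.0013,0,0.0938],0,0.05],[[0.0013,0,0.1025],0,0.05],[[0.0013,0,0.1063],0,0.05],[[0.0013,0,0.1063],0,0.05],[[0.0013,0,0.1063],0,0.05]]'
python3 -c "
from h import *
to(619,-175.5,86,1.1)"
```

```text
time: 31.1
ee_pos: [0.6183, -0.1776, 0.1743]
eef_rot: [0.701, 0.713, -0.001, -0.001]
ft_force: [-0.4, -0.4, -1.3]
width: 0.0631
grip_force: 10.0
time: 31.8
ee_pos: [0.6198, -0.1752, 0.0918]
eef_rot: [0.7, 0.714, 0.0, 0.001]
ft_force: [0.0, -0.1, -0.7]
width: 0.063
grip_force: 10.0
row [-0.0002 -0.0008  0.0058] turn -0.0003 now [ 619.8 -175.2   91.8] yaw 1.1 F [ 0.  -0.1 -0.7] w 0.063 g 10.0 t 31.8
```

Scaled: 0.006 m / 0.8 = 0.0075, 0.005 m / 0.8 = 0.0063.

```bash
python3 jog.py '[[[0,-0.0013,0.0038],0,0.05],[[0,-0.0013,0.0063],0,0.05],[[0,-0.0013,0.0075],0,0.05],[[0,-0.0013,0.0075],0,0.05]]'
python3 jog.py '[[[0,0,0],0,0.075],[[0,0,0],0,0.075],[[0,0,0],0,0.075],[[0,0,-0.0375],0,0.08],[[0,0,-0.0875],0,0.087],[[0,0,-0.1125],0,0.087],[[-0.025,-0.0563,-0.1125],0,0.087],[[-0.05,-0.1125,-0.1125],0,0.087],[[-0.075,-0.1688,-0.1125],0,0.087],[[-0.1,-0.225,-0.1125],0,0.087],[[-0.125,-0.275,-0.1125],0,0.087],[[-0.1438,-0.3125,-0.1125],0,0.087]]'
python3 jog.py '[[[0,0,0],0,0.087],[[0,0,0],0,0.087],[[0,0,0],0,0.087]]'
python3 -c "
from h import *
to(368.3,-291.3,25.5,0)
c=snap('top','top6')
from seg import *
print(rects(c,bright(c),.074,(210,165,330,250),150));print(rects(c,bright(c),.014,(330,210,450,400),150))
"
```

```text
time: 32.2
ee_pos: [0.6182, -0.1752, 0.0857]
eef_rot: [0.7, 0.714, -0.0, 0.0]
ft_force: [-3.7, 1.4, 8.0]
width: 0.0632
grip_force: 10.0
time: 33.4
ee_pos: [0.3676, -0.2961, 0.1746]
eef_rot: [0.701, 0.713, -0.0, 0.0]
ft_force: [1.3, -0.5, 0.5]
width: 0.0874
grip_force: 0.0
time: 33.7
ee_pos: [0.3714, -0.2941, 0.1746]
eef_rot: [0.7, 0.714, 0.0, 0.0]
ft_force: [-0.0, 0.6, 0.7]
width: 0.0867
grip_force: 0.0
row [ 0.0028 -0.0031  0.1491] turn 0.0206 now [ 371.4 -294.1  174.6] yaw 1.2 F [-0.   0.6  0.7] w 0.0867 g 0.0 t 33.7
[(241, 216, 'xy', 615.9, -99.1, 'dx,dy', 53.2, 70.7, 'deg', -0.3), (293, 213, 'xy', 616.3, -177.6, 'dx,dy', 58.2, 70.5, 'deg', -1.0)]
[]
```

Scaled: 0.149 m / 0.8 = 0.1863, 0.14 m / 0.8 = 0.175, 0.02 rad / 3.1416 = 0.0064.

```bash
python3 jog.py '[[[0.0038,-0.0038,0.05],0.0064,0.087],[[0.0038,-0.0038,0.1],0.0064,0.087],[[0.0038,-0.0038,0.15],0.0064,0.087],[[0.0038,-0.0038,0.175],0.0064,0.087],[[0.0038,-0.0038,0.1863],0.0064,0.087],[[0.0038,-0.0038,0.1863],0.0064,0.087],[[0.0038,-0.0038,0.1863],0.0064,0.087],[[0.0038,-0.0038,0.1863],0.0064,0.05],[[0.0038,-0.0038,0.1863],0.0064,0.05],[[0.0038,-0.0038,0.1863],0.0064,0.05],[[0.0038,-0.0038,0.1863],0.0064,0.05],[[0.0038,-0.0038,0.1863],0.0064,0.05]]' 10
python3 jog.py '[[[0,0,0],0,0.05],[[0,0,0],0,0.05],[[0,0,-0.025],0,0.05],[[0,0,-0.0875],0,0.05],[[0,0,-0.15],0,0.05],[[0,0,-0.1875],0,0.05],[[0,0,-0.1875],0,0.05],[[0,0,-0.1875],0,0.05]]'
python3 -c "
from h import *
to(619,-97,175,1.1)"
```

```text
time: 34.95
ee_pos: [0.3674, -0.2921, 0.0259]
eef_rot: [0.708, 0.707, -0.0, 0.0]
ft_force: [-1.2, -0.4, 4.0]
width: 0.0631
grip_force: 10.0
time: 35.75
ee_pos: [0.3672, -0.292, 0.1756]
eef_rot: [0.708, 0.707, -0.0, 0.0]
ft_force: [-0.6, 0.3, -0.6]
width: 0.063
grip_force: 10.0
row [0.1953 0.2516 0.0006] turn -0.0204 now [ 367.2 -292.   175.6] yaw -0.1 F [-0.6  0.3 -0.6] w 0.063 g 10.0 t 35.8
```

Scaled: 0.251 m / 0.8 = 0.3138, 0.232 m / 0.8 = 0.29, -0.02 rad / 3.1416 = -0.0064.

```bash
python3 jog.py '[[[0.0375,0.0488,0],0,0.05],[[0.075,0.0975,0],0,0.05],[[0.1125,0.145,0],0,0.05],[[0.15,0.1925,0],0,0.05],[[0.1875,0.2413,0],-0.0064,0.05],[[0.225,0.29,0],-0.0064,0.05],[[0.2438,0.3138,0],-0.0064,0.05],[[0.2438,0.3138,0],-0.0064,0.05],[[0.2438,0.3138,0],-0.0064,0.05],[[0.2438,0.3138,0],-0.0064,0.05]]'
python3 jog.py '[[[0.0013,0,0.0375],0,0.05],[[0.0013,0,0.075],0,0.05],[[0.0013,0,0.0938],0,0.05],[[0.0013,0,0.1025],0,0.05],[[0.0013,0,0.1063],0,0.05],[[0.0013,0,0.1063],0,0.05],[[0.0013,0,0.1063],0,0.05]]'
python3 -c "
from h import *
to(619,-97,86,1.1)"
```

```text
time: 36.75
ee_pos: [0.6174, -0.0983, 0.1744]
eef_rot: [0.701, 0.713, -0.001, -0.001]
ft_force: [0.7, -0.6, 0.3]
width: 0.0635
grip_force: 10.0
time: 37.45
ee_pos: [0.6191, -0.0962, 0.0918]
eef_rot: [0.7, 0.714, 0.0, 0.001]
ft_force: [0.5, -0.3, 0.3]
width: 0.0629
grip_force: 10.0
row [-0.0008 -0.0001  0.0058] turn -0.0003 now [619.1 -96.2  91.8] yaw 1.1 F [ 0.5 -0.3  0.3] w 0.0629 g 10.0 t 37.5
```

Then retreat to the clear side (about x 0.40, y -0.40) for a look.

Scaled: 0.006 m / 0.8 = 0.0075, 0.005 m / 0.8 = 0.0063.

```bash
python3 jog.py '[[[-0.0013,0,0.0038],0,0.05],[[-0.0013,0,0.0063],0,0.05],[[-0.0013,0,0.0075],0,0.05],[[-0.0013,0,0.0075],0,0.05]]'
python3 jog.py '[[[0,0,0],0,0.075],[[0,0,0],0,0.075],[[0,0,0],0,0.075],[[0,0,-0.0375],0,0.08],[[0,0,-0.0875],0,0.087],[[0,0,-0.1375],0,0.087],[[-0.0375,-0.05,-0.1375],0,0.087],[[-0.075,-0.1,-0.1375],0,0.087],[[-0.125,-0.1375,-0.1375],0,0.087],[[-0.175,-0.175,-0.1375],0,0.087],[[-0.225,-0.2125,-0.1375],0,0.087],[[-0.275,-0.2375,-0.1375],0,0.087]]'
python3 jog.py '[[[-0.05,-0.025,0],0,0.05],[[-0.1,-0.05,0],0,0.04],[[-0.15,-0.0625,0],0,0.04],[[-0.15,-0.0625,0],0,0.04],[[-0.15,-0.0625,0],0,0.04]]'
python3 -c "
from h import *
c=snap('top','top7')
from meas import *
print(rects(c,bright(c),.074,(210,165,330,250),150));cover(c)
cv2.imwrite('pics/crop7.png',cv2.resize(c['img'][150:400,190:450],None,fx=2.4,fy=2.4)[:,:,::-1])
"
```

```text
time: 37.85
ee_pos: [0.6187, -0.0974, 0.0857]
eef_rot: [0.7, 0.714, -0.0, 0.001]
ft_force: [-3.6, -0.7, 8.9]
width: 0.0633
grip_force: 10.0
time: 39.05
ee_pos: [0.4305, -0.3224, 0.1948]
eef_rot: [0.701, 0.713, -0.0, 0.0]
ft_force: [1.5, -0.4, -0.1]
width: 0.0874
grip_force: 0.0
time: 39.55
ee_pos: [0.3845, -0.4421, 0.1941]
eef_rot: [0.701, 0.713, 0.0, -0.0]
ft_force: [0.9, 0.3, 1.3]
width: 0.0545
grip_force: 0.0
[(244, 212, 'xy', 617.5, -99.1, 'dx,dy', 60.0, 70.7, 'deg', -0.3), (292, 212, 'xy', 617.1, -177.6, 'dx,dy', 59.9, 70.5, 'deg', -1.0)]
handle [(278, 300, 'xy', 472.5, -169.7, 'dx,dy', 15.7, 107.2, 'deg', -1.3)]
cover [(280, 307, 'xy', 470.4, -172.0, 'dx,dy', 136.5, 186.0, 'deg', -2.1)]
```

View pics/crop7.png

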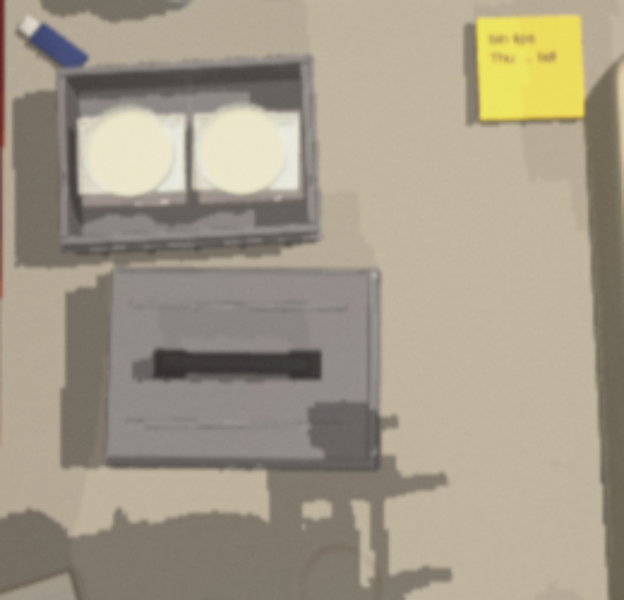

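The case holds both troughs with a dish centred on each, at (130,152) and (241,150) in the crop. The cover stands clear with its handle centre near (238,365). I'll zoom in for the fine measurement.

```bash
python3 -c "
from h import *
c=load('top7')
f=lambda b,n:cv2.imwrite('pics/'+n+'.png',cv2.resize(c['img'][b[1]:b[3],b[0]:b[2]],None,fx=6,fy=6,interpolation=cv2.INTER_CUBIC)[:,:,::-1])
f((208,166,330,262),'z1');f((228,258,356,350),'z2')
"
```

```text
(no output)
```

View pics/z1.png

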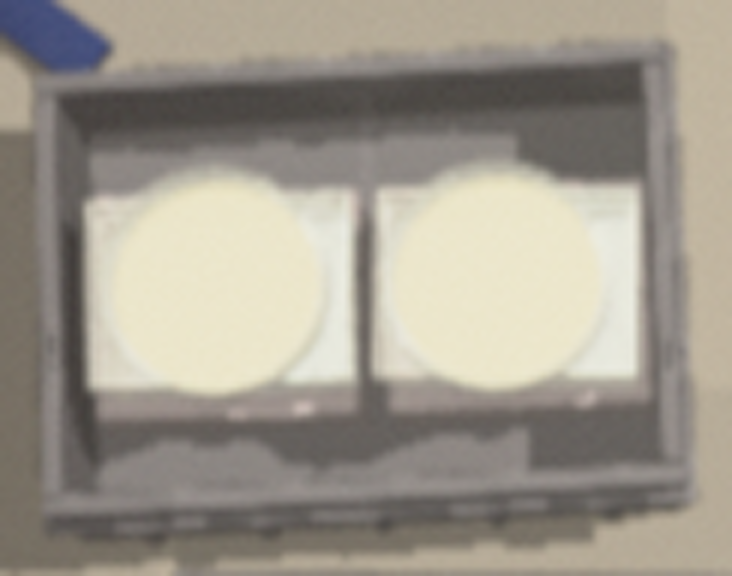

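View pics/z2.png

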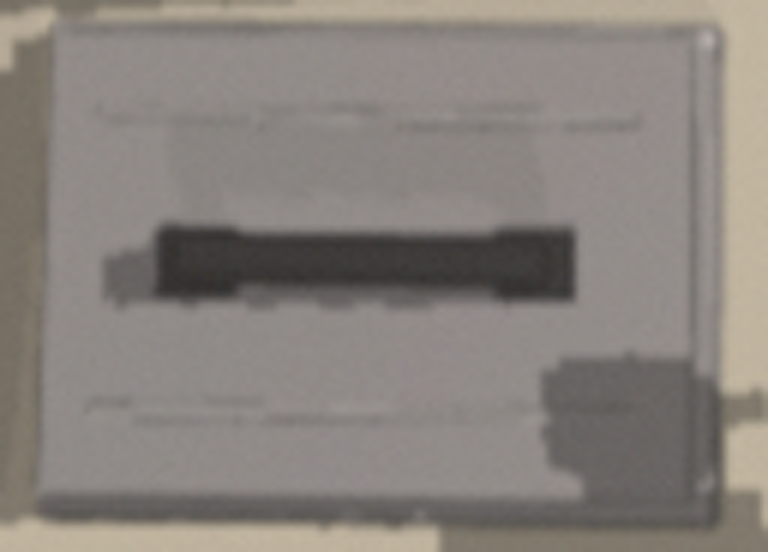

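Rim outer corners (zoomed z1): (38,80), (668,45), (690,488), (44,515). Cover (z2): handle spans (157,226)–(573,300), and the top face runs from (55,20) to the bevel line at x=692 and y=495.

```bash
python3 -c "
from h import *
c=load('top7')
def q(pts,o,z,n):
    w=np.array([ray(c,u,v,z)[:2]*1000 for u,v in (np.array(pts)+.5)/6-.5+o]);print(n,w.round(1).tolist(),'mean',w.mean(0).round(1),[round(float(np.linalg.norm(w[i]-w[i-1])),1) for i in range(4)])
q([(38,80),(668,45),(690,488),(44,515)],(208,166),.056,'rim')
q([(58,95),(645,62),(665,470),(66,492)],(208,166),.056,'inner')
q([(55,20),(692,27),(692,500),(40,495)],(228,258),.053,'covtop')
q([(157,226),(573,226),(573,300),(157,300)],(228,258),.083,'handle')
to(472,-170,170,-1.4)"
```

```text
rim [[680.7, -44.6], [685.9, -221.5], [560.7, -225.2], [557.7, -47.4]] mean [ 621.3 -134.7] [123.1, 177.0, 125.2, 177.7]
inner [[676.2, -50.3], [681.2, -215.0], [565.9, -218.4], [563.9, -53.5]] mean [ 621.8 -134.3] [112.4, 164.8, 115.3, 164.9]
covtop [[541.4, -83.1], [535.2, -257.9], [408.0, -254.6], [413.1, -79.4]] mean [ 474.4 -168.8] [128.4, 175.0, 127.2, 175.3]
handle [[482.7, -115.6], [480.2, -225.2], [460.9, -224.8], [463.4, -115.6]] mean [ 471.8 -170.3] [19.3, 109.6, 19.3, 109.2]
row [0.2692 0.0919 0.0245] turn 0.0439 now [ 385.3 -441.   194.3] yaw 1.1 F [ 1.3  1.2 -0. ] w 0.0507 g 0.0 t 39.6
```

Scaled: 0.269 m / 0.8 = 0.3363, 0.06 m / 0.8 = 0.075, 0.049 rad / 3.1416 = 0.0156.

```bash
python3 jog.py '[[[0.0563,0.0188,0],0.0064,0.06],[[0.1125,0.0375,0],0.0156,0.06],[[0.1688,0.0563,0],0.0156,0.06],[[0.225,0.075,0],0.0156,0.06],[[0.2813,0.0963,0],0.0156,0.06],[[0.325,0.1125,0],0.0156,0.06],[[0.3363,0.115,0],0.0156,0.06],[[0.3363,0.115,0],0.0156,0.06],[[0.3363,0.115,0],0.0156,0.06],[[0.3363,0.115,0],0.0156,0.06]]' 30
python3 -c "
from h import *
to(472.5,-169.7,80,-1.7)"
```

```text
time: 40.6
ee_pos: [0.4713, -0.1723, 0.1944]
eef_rot: [0.718, 0.696, -0.0, 0.0]
ft_force: [0.1, -0.6, -0.3]
width: 0.06
grip_force: 0.0
row [0.0026 0.0012 0.1144] turn -0.0023 now [ 471.3 -172.3  194.4] yaw -1.8 F [ 0.1 -0.6 -0.3] w 0.06 g 0.0 t 40.6
```

```bash
python3 jog.py '[[[0.0025,0.0013,0.05],0,0.06],[[0.0025,0.0013,0.1],0,0.06],[[0.0025,0.0013,0.125],0,0.06],[[0.0025,0.0013,0.14],0,0.06],[[0.0025,0.0013,0.1425],0,0.06],[[0.0025,0.0013,0.1425],0,0.06],[[0.0025,0.0013,0.1425],0,0.005],[[0.0025,0.0013,0.1425],0,0.005],[[0.0025,0.0013,0.1425],0,0.005],[[0.0025,0.0013,0.1425],0,0.005],[[0.0025,0.0013,0.1425],0,0.005],[[0.0025,0.0013,0.1425],0,0.005]]' 35
python3 jog.py '[[[0,0,0],0,0.005],[[0,0,0],0,0.005],[[0,0,0],0,0.005],[[0,0,0],0,0.005]]'
python3 -c "
from h import *
to(472.5,-169.7,200,-1.7)"
```

```text
time: 41.8
ee_pos: [0.4729, -0.1689, 0.0806]
eef_rot: [0.718, 0.696, -0.0, 0.0]
ft_force: [0.5, 0.2, 0.1]
width: 0.02
grip_force: 0.0
time: 42.2
ee_pos: [0.4729, -0.1689, 0.0806]
eef_rot: [0.718, 0.696, 0.0, 0.0]
ft_force: [0.9, 0.5, -0.2]
width: 0.014
grip_force: 35.0
row [-0.0008 -0.0004 -0.1194] turn -0.0004 now [ 472.9 -168.9   80.6] yaw -1.7 F [ 0.9  0.5 -0.2] w 0.014 g 35.0 t 42.2
```

Scaled: -0.11 m / 0.8 = -0.1375, -0.08 m / 0.8 = -0.1.

```bash
python3 jog.py '[[[0,0,-0.025],0,0.005],[[0,0,-0.0625],0,0.005],[[0,0,-0.1],0,0.005],[[0,0,-0.1375],0,0.005],[[0,0,-0.1375],0,0.005],[[0,0,-0.1375],0,0.005]]'
python3 -c "
from h import *
to(621.5,-133.7,190,1.4)"
```

```text
time: 42.8
ee_pos: [0.4727, -0.169, 0.1903]
eef_rot: [0.718, 0.696, -0.0, 0.0]
ft_force: [-0.2, 0.5, -3.6]
width: 0.0138
grip_force: 35.0
row [0.0398 0.1477 0.0003] turn -0.0546 now [ 472.7 -169.   190.3] yaw -1.7 F [-0.2  0.5 -3.6] w 0.0138 g 35.0 t 42.8
```

Scaled: 0.148 m / 0.8 = 0.185, 0.14 m / 0.8 = 0.175, -0.055 rad / 3.1416 = -0.0175.

```bash
python3 jog.py '[[[0.0125,0.0375,0],0,0.005],[[0.0225,0.075,0],-0.0064,0.005],[[0.0325,0.1125,0],-0.0127,0.005],[[0.0425,0.15,0],-0.0175,0.005],[[0.0488,0.175,0],-0.0175,0.005],[[0.05,0.185,0],-0.0175,0.005],[[0.05,0.185,0],-0.0175,0.005],[[0.05,0.185,0],-0.0175,0.005],[[0.05,0.185,0],-0.0175,0.005],[[0.05,0.185,0],-0.0175,0.005]]'
python3 jog.py '[[[0,0,0],0,0.005],[[0,0,0],0,0.005],[[0,0,0],0,0.005]]'
python3 -c "
from h import *
to(621.5,-133.7,140,1.4)
c=snap('scene','sc2');cv2.imwrite('pics/crop8.png',cv2.resize(c['img'][190:350,190:390],None,fx=3.6,fy=3.6)[:,:,::-1])"
```

```text
time: 43.8
ee_pos: [0.6214, -0.134, 0.1908]
eef_rot: [0.698, 0.716, -0.0, 0.0]
ft_force: [-0.5, 0.1, -2.3]
width: 0.0137
grip_force: 35.0
time: 44.1
ee_pos: [0.6219, -0.1335, 0.1907]
eef_rot: [0.698, 0.716, -0.0, 0.0]
ft_force: [-0.2, -0.0, -2.2]
width: 0.0137
grip_force: 35.0
row [-0.0002 -0.0004  0.0507] turn 0.0005 now [ 621.9 -133.5  190.7] yaw 1.4 F [-0.2 -0.  -2.2] w 0.0137 g 35.0 t 44.1
```

View pics/crop8.png

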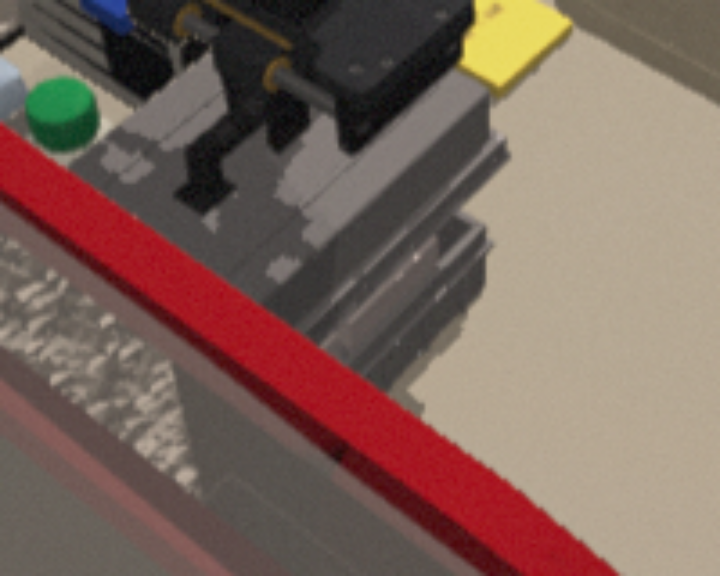

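The cover hangs aligned above the base: its skirt corner (505,150) is directly above the base corner (490,245). Lowering slowly.

Scaled: 0.057 m / 0.8 = 0.0713, 0.055 m / 0.8 = 0.0688.

```bash
python3 jog.py '[[[0,0,0.025],0,0.005],[[0,0,0.0438],0,0.005],[[0,0,0.0563],0,0.005],[[0,0,0.0613],0,0.005],[[0,0,0.065],0,0.005],[[0,0,0.0688],0,0.005],[[0,0,0.0713],0,0.005],[[0,0,0.0713],0,0.005]]'
python3 -c "
from h import *
to(621.5,-133.7,124.6,1.4)"
```

```text
time: 44.95
ee_pos: [0.622, -0.1334, 0.1336]
eef_rot: [0.698, 0.716, -0.0, 0.0]
ft_force: [-0.3, -0.1, -2.6]
width: 0.0137
grip_force: 35.0
row [-0.0003 -0.0005  0.009 ] turn 0.0005 now [ 622.  -133.4  133.6] yaw 1.4 F [-0.3 -0.1 -2.6] w 0.0137 g 35.0 t 45.0
```

Scaled: 0.0085 m / 0.8 = 0.0106, 0.0075 m / 0.8 = 0.0094.

```bash
python3 jog.py '[[[0,0,0.0025],0,0.005],[[0,0,0.005],0,0.005],[[0,0,0.0075],0,0.005],[[0,0,0.0094],0,0.005],[[0,0,0.0106],0,0.005],[[0,0,0.0106],0,0.005]]'
python3 -c "
from h import *
to(621.5,-133.7,124.6,1.4)"
```

```text
time: 45.55
ee_pos: [0.622, -0.1334, 0.1249]
eef_rot: [0.698, 0.716, -0.0, -0.0]
ft_force: [-0.4, 0.1, -2.6]
width: 0.0134
grip_force: 35.0
row [-0.0003 -0.0005  0.0003] turn 0.0006 now [ 622.  -133.4  124.9] yaw 1.4 F [-0.4  0.1 -2.6] w 0.0134 g 35.0 t 45.5
```

Scaled: 0.002 m / 0.8 = 0.0025, 0.001 m / 0.8 = 0.0013.

```bash
python3 jog.py '[[[0,0,0.0013],0,0.005],[[0,0,0.0025],0,0.005],[[0,0,0.0025],0,0.005]]'
python3 jog.py '[[[0,0,0],0,0.03],[[0,0,0],0,0.04],[[0,0,0],0,0.04],[[0,0,0],0,0.04],[[0,0,-0.0375],0,0.05],[[0,0,-0.1],0,0.05],[[0,0,-0.125],0,0.05],[[-0.05,-0.0375,-0.125],0,0.05],[[-0.1,-0.075,-0.125],0,0.05],[[-0.15,-0.1125,-0.125],0,0.05],[[-0.2,-0.15,-0.125],0,0.05],[[-0.25,-0.1875,-0.125],0,0.05]]'
python3 jog.py '[[[-0.05,-0.0375,0],0,0.05],[[-0.1,-0.075,0],0,0.05],[[-0.125,-0.0875,0],0,0.05],[[-0.125,-0.0875,0],0,0.05],[[-0.125,-0.0875,0],0,0.05]]'
python3 -c "
from h import *
c=snap('top','top9');d=snap('scene','sc9')
a=cv2.resize(c['img'][155:265,195:345],None,fx=3.6,fy=3.6);b=cv2.resize(d['img'][200:320,230:350],None,fx=3.3,fy=3.3)
h=min(a.shape[0],b.shape[0]);s=np.hstack([a[:h],b[:h]]);s=cv2.resize(s,(800,int(h*800/s.shape[1])));cv2.imwrite('pics/fin.png',s[:,:,::-1])"
```

```text
time: 45.85
ee_pos: [0.6221, -0.1334, 0.1247]
eef_rot: [0.698, 0.716, -0.0, 0.0]
ft_force: [-7.0, 0.4, 10.2]
width: 0.0139
grip_force: 35.0
time: 47.05
ee_pos: [0.4757, -0.3386, 0.2232]
eef_rot: [0.698, 0.716, -0.0, 0.0]
ft_force: [0.4, -0.1, 0.5]
width: 0.0502
grip_force: 0.0
time: 47.55
ee_pos: [0.4097, -0.4386, 0.2229]
eef_rot: [0.698, 0.716, 0.0, -0.0]
ft_force: [0.3, 1.1, -0.3]
width: 0.0501
grip_force: 0.0
```

View pics/fin.png

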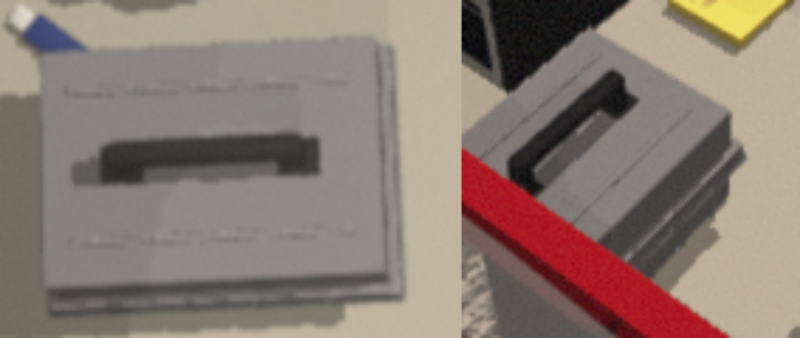

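The cover sits level on the base. Contact came at TCP z 124.7 mm against 124.6 predicted, and the skirt line is parallel to the base. Handing in.

```bash
python3 -c "
from bench import r
print(r.close_job())"
```

```text
the job is handed in; nothing more can be done
None
```

The kit is packed and handed in: both blocks on the case floor, both troughs on the blocks, a dish on each trough, and the cover seated level. No verdict was returned.

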